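# Set out the sample bench between two tube racks

### The arm

A 6-joint arm with a two-finger parallel gripper is mounted at the origin on the work surface. World frame = base frame: x ahead of the robot, y to its left, z up, the work surface at z = 0. Lengths are in m, angles in rad, forces in N, time in s.
With the tool pointing down it reaches from about 0.375 to 0.975 m from the base axis. Payload 3.8 kg.
Tool frame: the origin (TCP) lies at the very end of the fingers, on their centre line; the grasp point (between the pads) lies 19 mm behind it; z points along the fingers, x is the direction in which the jaws open and shut, and the axes are right-handed (so a half turn about z gives the same grasp; the last joint's range is limited). The gripper opens to 85 mm and grips with 20 to 120 N. Pads are 22 mm wide; open, the fingers measure 114 mm over their backs; the gripper's body (76 mm by 85 mm) begins 54 mm behind the grasp point. The pads swing forward as they close: fully open they stand 13 mm farther back than shut.
Start: joints at [-1.22, 0.264, 1.604, -0, 1.274, -0.037], TCP at [0.255, -0.625, 0.231] pointing down, gripper open.
Joint ranges: [-2.63, 2.63], [-0.94, 2.18], [0.31, 2.57], [-1.31, 4.45], [0, 2.66], [-2.55, 2.55]. Speed limits (rad/s): [2.57, 2.57, 3.14, 3.14, 3.14, 3.14].

### API

Orientations are given as a rotation vector (axis times angle).
In Python, from workcell import bot gives the robot as it stands.
- The arm moves only by the tool carry_out, never from a script. Its argument "deltas" is a list of rows, each an object with "delta_pos": the shift along the tool's x, y, z in m, a list of three; "dr": the turn, a rotation vector about the tool's x, y, z in rad, a list of three. A call has 1 to 10 rows; each row shifts and turns the commanded pose from where the row before left it, along the tool's axes as they then stand; what a row does not reach is not made up. A row lasts 1/8 s, in which the tool goes at most 62.5 mm and 10.7 degrees, less where a joint would pass 70% of its speed; a pose out of reach is approached as far as the arm can. A call is refused whole if a number of a shift passes 0.0625 or a number of a turn 0.188, either way. A call with a gripper value outside its range is refused whole. "grip" is the opening, from 0 (shut) to 1 (fully open), set as the call begins (left out, the last holds). The fingers move at their own pace and stop on an object; "force" is the grip in N (left out, the last holds). Time passes only in rows, so rows that do not move let the fingers close. It gives the time, the measured TCP pose, the force and the opening at its end, in the units of the state.
- bot.read_state(): the state, without advancing time (a new reading comes with each control period).
- bot.read_camera(name): name is "scene" or "top"; returns a dict with "frame" (400x640x3 uint8, red, green, blue), "K" (3x3 intrinsics, pixels), "k1" (the pictures are not rectified: a ray, as slopes to the right and down, at radius r is drawn at 1 + k1 r^2 times it, then the intrinsics apply), "xyz" and "attitude" of the camera in the world. Camera axes: x right, y down, z forward; pixel columns grow to the right and rows downward; lengths in m; the calibration is good to about 2 mm. A picture is of the moment at which its call begins. There is no depth.
- bot.finish_job(): hands the job in, once; it reports no verdict.
The state is a dict: "time": time; "q": joint angles; "joint_vel": joint speeds; "joint_torque": joint torques, N m; "tool_pos": TCP position; "tcp_rot": TCP orientation; "wrist_force": force on the tool from outside, world axes, zero at the start; "torque": the same for the moment, N m; "width": opening from 0.0 (shut) to 1.0 (fully open).
Only numpy, scipy, OpenCV 4.12 (cv2) and the standard library are available. Lean on these libraries where they do the work, as an engineer would, in place of code of your own. Each camera call takes 0.05 s, during which the arm holds its last target.

### The job

Set out the black mat for the next sample, in this order: first the aluminium cooling block on the mat midway between the blue and white tube racks that stand on it, in line with their centres and squared up with them; then the amber bottle midway between the block and the blue rack; then the white bottle midway between the block and the white rack, both bottles on the line that joins the rack centres; and last the red-capped sample pot centred on top of the block. Set each down gently and upright, without dropping it, and let go before fetching the next, never lay the bottles or the pot over, and leave the green bottle, the dish and the timer where they are.

Things in the scene. Friction and masses are not known exactly. Their poses are not given: they have to be found in the camera images.
- block_mid (a point): Aluminium cooling block, 56 x 56 x 40 mm high, flat top with a small black well at each corner, about 0.32 kg. The point is its centre, 20 mm above its underside; x and y are square to its sides, z up. It starts on the bench and may be turned either way.
- amber_bottle_mid (a point): Amber glass bottle with a dark brown label band and black cap; 38 mm across for its lowest 52 mm, then a shoulder and a 25 mm wide cap; 80 mm tall over all, about 90 g. Starts upright. The point is its centre, 40 mm above its underside; z along the bottle.
- white_bottle_mid (a point): White plastic bottle with a white cap; 38 mm across for its lowest 52 mm, then a shoulder and a 25 mm wide cap; 80 mm tall over all, about 90 g. Starts upright. The point is its centre, 40 mm above its underside; z along the bottle.
- pot_mid (a point): Sample pot, yellow, 43 mm across for its lowest 32 mm, under a red cap 44 mm across and 14 mm thick; 46 mm tall over all, about 60 g. Starts upright. The point is its centre, 23 mm above its underside.
- mat: Black rubber mat fixed on the bench, 170 mm (x) x 470 mm (y), 3 mm thick, a grey line along each long edge. Its origin is the centre of its underside, which lies midway between the two racks. A rack stands at each end, at 190 mm from the centre along the mat's y.
- blue_rack: Blue tube rack fixed on the mat, 120 mm (x) x 64 mm (y, along the row), 50 mm high, tubes up to 73 mm. Its origin is the centre of its underside; its axes are parallel to the mat's. It may stand at either end of the mat.
- white_rack: White tube rack fixed on the mat, otherwise like the blue one, at the mat's other end.
- green_bottle_mid (a point): Bystander: green plastic bottle with a black cap, loose, 38 mm across, 80 mm tall. The point is its centre. Leave it alone.
- dish_mid (a point): Bystander: round glass dish with a pink top, loose, 58 mm across, 17 mm high. The point is its centre. Leave it alone.
- timer_mid (a point): Bystander: orange bench timer, loose, 50 x 56 x 18 mm high. The point is its centre. Leave it alone.
Mind the look-alikes: they are no part of the job. Leave any pink, turquoise or yellow look-alike of the part that bears white_bottle_mid alone.

How it is judged:
By the outcome, as a careful person would: the job done as asked, in the order asked, and still so for the second after the job is handed in, with the robot touching nothing.
It also fails if it takes over 104 s, if anything falls off the work surface, if the arm or the gripper's body presses on something with over 40 N, if the wrist force passes 120 N, or if a joint passes its speed limit or range.

## Working session

There is one attempt and no reset: what is moved stays moved. The work goes in short steps, Python scripts to look and compute and a tool call to move; the robot and the scene stay as the last step left them, time stands still between calls to the robot, and variables do not carry over. Pictures are saved under pics/ and viewed, and the job is handed in when it is done.

Besides the shell and the picture viewer there is one more tool, called after ">>>" as name([rows], argument=value, ...), one row to a line, values as JSON. carry_out: Moves the arm, as the interface text tells. Its arguments: {"type":"object","properties":{"deltas":{"type":"array"},"grip":{"type":"number"},"force":{"type":"number"}},"required":["deltas"]}

```bash
ls; mkdir -p pics
python3 - <<'E'
from workcell import bot
import cv2
print(bot.read_state())
for n in("scene","top"):
    c=bot.read_camera(n); cv2.imwrite(f"pics/{n}0.png",c["frame"][:,:,::-1]); print(n,c["K"],c["k1"],c["xyz"],c["attitude"])
E
```

```text
pics
{'time': 0.0, 'q': array([-1.21991923e+00,  2.64803070e-01,  1.60535110e+00,  3.59253018e-05,
        1.27371680e+00, -3.68985532e-02]), 'joint_vel': array([-0.00086793, -0.00028607, -0.00148942, -0.00070219,  0.00020742,
       -0.00018357]), 'joint_torque': array([ 4.63948872e-04, -5.15111160e+01, -3.67314363e+01, -1.75949231e-04,
        1.30197420e-02,  1.18828663e-05]), 'tool_pos': array([ 0.25499854, -0.62419686,  0.22994077]), 'tcp_rot': array([-2.60668914,  1.75105112,  0.00286214]), 'wrist_force': array([0.92840644, 0.71067295, 0.4969028 ]), 'torque': array([ 0.05560361, -0.04721699,  0.03651588]), 'width': 0.9979355578522632}
scene [[375.59404446   0.         322.30749895]
 [  0.         375.59404446 196.86456158]
 [  0.           0.           1.        ]] -0.040535855230608486 [ 1.16421064 -0.19065081  0.54772934] [-1.83656932 -1.32795109  0.72632507]
top [[406.47934215   0.         319.28423886]
 [  0.         406.47934215 193.78448426]
 [  0.           0.           1.        ]] -0.059767141260819036 [0.44897705 0.00927583 1.06597037] [-2.19530461  2.20763899 -0.09750039]
```

View pics/scene0.png

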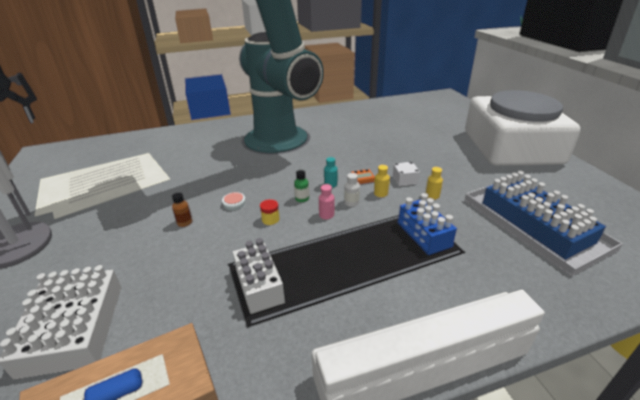

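View pics/top0.png

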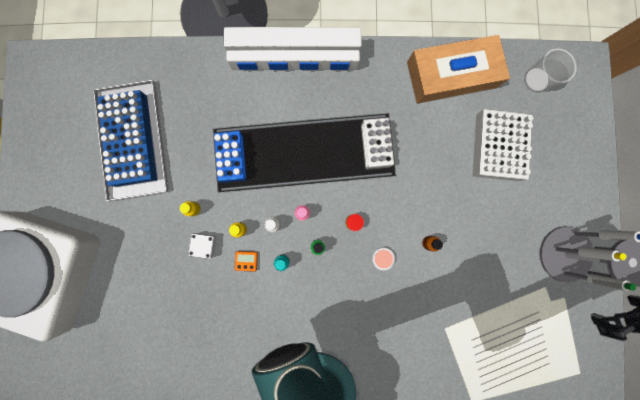

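Top view: the block is at about (201,246), amber bottle (432,243), white bottle (271,225) and red-capped pot (355,222). The bystanders are green (317,246), dish (384,259) and timer (246,261). The mat runs from (215,160) to (393,145), with the blue rack on the left and the white rack on the right.

Look-alikes for the white bottle are pink (302,212), turquoise (281,263) and yellow (189,208) and (236,229). The large blue and white racks off the mat, at (128,135) and (505,145), could be mistaken for the mat racks.

```bash
cat > h.py <<'E'
import numpy as np, cv2
from scipy.spatial.transform import Rotation as R
from workcell import bot
def cam(n):
    c=bot.read_camera(n); c["R"]=R.from_rotvec(c["attitude"]).as_matrix(); c["d"]=np.array([c["k1"],0,0,0,0.]); return c
def ray(c,uv):
    # r is undistorted slope radius -> OpenCV model
    p=cv2.undistortPointsIter(np.float64(uv).reshape(-1,1,2),c["K"],c["d"],None,None,(3,50,1e-10)).reshape(-1,2)
    return np.c_[p,np.ones(len(p))]@c["R"].T
def plane(c,uv,z):
    d=ray(c,uv); return c["xyz"]+d*((z-c["xyz"][2])/d[:,2])[:,None]
def proj(c,P):
    P=np.float64(P).reshape(-1,3); Rc=c["R"].T
    return cv2.projectPoints(P,cv2.Rodrigues(Rc)[0],-Rc@c["xyz"],c["K"],c["d"])[0].reshape(-1,2)
def tri(c1,u1,c2,u2):
    a=ray(c1,u1)[0];b=ray(c2,u2)[0]
    s=np.linalg.lstsq(np.c_[a,-b],c2["xyz"]-c1["xyz"],rcond=None)[0]
    p=c1["xyz"]+a*s[0];q=c2["xyz"]+b*s[1]; return (p+q)/2,np.linalg.norm(p-q)
def crop(c,x0,y0,x1,y1,k,name):
    im=cv2.resize(c["frame"][y0:y1,x0:x1,::-1],None,fx=k,fy=k,interpolation=cv2.INTER_CUBIC); cv2.imwrite("pics/"+name,im)
E
python3 - <<'E'
from h import *
t=cam("top");s=cam("scene")
crop(t,170,180,470,300,2.6,"t1.png"); crop(s,160,150,460,320,2.6,"s1.png"); crop(t,200,100,410,205,3.7,"t2.png")
for k,u,z in [("block",(201,245),.04),("amber",(433,243),.08),("white",(271,224),.08),("pot",(355,222),.046),("bluer",(229,155),.05),("whiter",(378,142),.05)]:
    p=plane(t,u,z)[0]; print(k,p.round(4),np.hypot(p[0],p[1]).round(3))
E
```

```text
block [0.3866 0.2804 0.04  ] 0.478
amber [ 0.3894 -0.2931  0.08  ] 0.487
white [0.4387 0.1012 0.08  ] 0.45
pot [ 0.442  -0.1061  0.046 ] 0.455
bluer [0.612  0.2098 0.05  ] 0.647
whiter [ 0.6443 -0.1668  0.05  ] 0.666
```

View pics/t1.png

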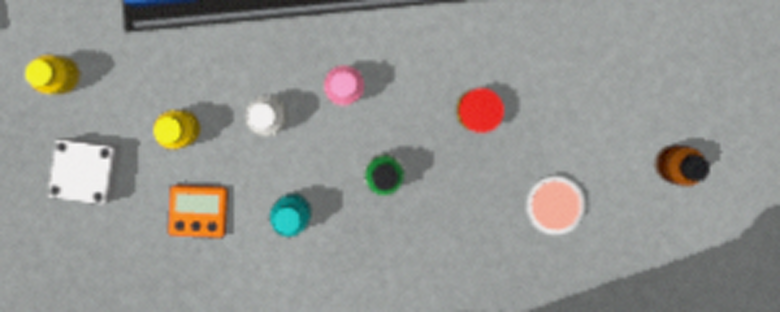

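View pics/s1.png

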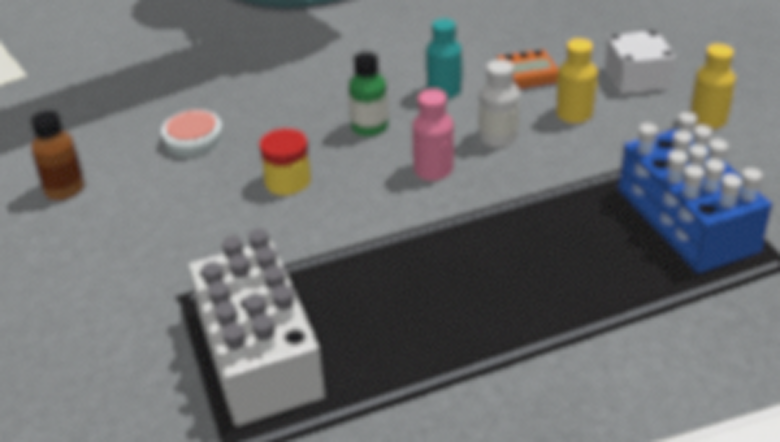

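View pics/t2.png

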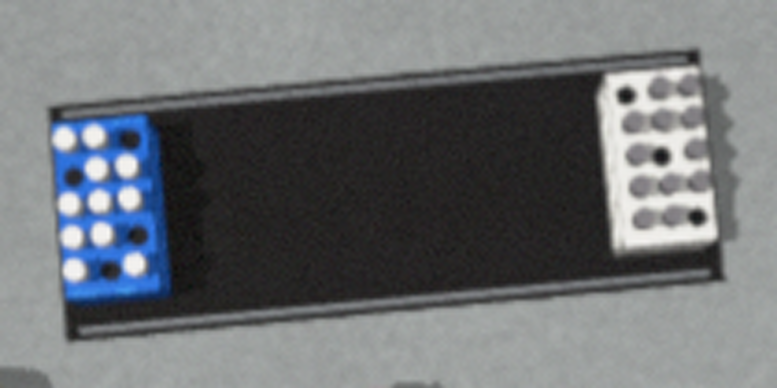

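The crops confirm the choice. In t1 the white bottle is at (265,117), the block with its four wells at (82,171), the pot at (481,110) and amber at (684,166). Next I measure them precisely.

```bash
cat > m.py <<'E'
from h import *
def blob(mask,x0,y0,x1,y1):
    m=np.zeros_like(mask);m[y0:y1,x0:x1]=mask[y0:y1,x0:x1]
    n,l,st,ce=cv2.connectedComponentsWithStats(m.astype(np.uint8))
    k=1+np.argmax(st[1:,4]); return (l==k),ce[k],st[k]
def hsv(c): return cv2.cvtColor(c["frame"],cv2.COLOR_RGB2HSV).astype(int)
def wrect(c,mask,z):
    ct=max(cv2.findContours(mask.astype(np.uint8),0,cv2.CHAIN_APPROX_NONE)[0],key=cv2.contourArea).reshape(-1,2)
    P=plane(c,ct,z)[:,:2]; r=cv2.minAreaRect(np.float32(P*1000)); return r
E
python3 - <<'E'
from m import *
t=cam("top");s=cam("scene");H=hsv(t);g=t["frame"].astype(int).min(2); G=t["frame"].astype(int).max(2)
# block
m,ce,st=blob(g>175,183,228,220,265); print("block",ce,st,wrect(t,m,.04))
# wells
sub=t["frame"][228:265,183:220]; 
big=cv2.resize(cv2.cvtColor(sub,cv2.COLOR_RGB2GRAY),None,fx=1,fy=1)
mm=cv2.morphologyEx(m.astype(np.uint8),cv2.MORPH_CLOSE,np.ones((5,5)));print("closed",wrect(t,mm,.04),plane(t,np.argwhere(mm)[:,::-1].mean(0),.04))
dk=(G<120); 
n,l,stt,c2=cv2.connectedComponentsWithStats((dk[228:265,183:220]).astype(np.uint8))
for i in range(1,n):
    print("well",stt[i][4],plane(t,c2[i]+[183,228],.04).round(4))
# colours
for nm,mk,box,z in [("pot",((H[...,0]<8)|(H[...,0]>172))&(H[...,1]>180)&(H[...,2]>150),(335,205,375,240),.046),
  ("white cap",g>205,(258,210,285,238),.08),("amber cap",G<60,(425,233,448,252),.08),("green cap",G<60,(308,236,326,256),.08)]:
    m,ce,st=blob(mk,*box); print(nm,ce.round(2),st,plane(t,ce,z).round(4))
# mat dark
m,ce,st=blob(G<75,205,105,405,200); print("mat",st)
rows=[];lo=[]
for u in range(250,360,3):
    col=np.where(G[100:205,u]<90)[0]+100; 
    # subpixel outer edges at half level
    a=col[0];b=col[-1];f=t["frame"][:,u].mean(1)
    h=85; up=a-1+(f[a-1]-h)/(f[a-1]-f[a]) ; dn=b+(h-f[b])/(f[b+1]-f[b]); rows.append((u,up));lo.append((u,dn))
A=plane(t,rows,.003)[:,:2];B=plane(t,lo,.003)[:,:2]
for P in(A,B):
    k=np.polyfit(P[:,1],P[:,0],1);print("edge x=",k,"ang",np.arctan(k[0]),"res",np.std(P[:,0]-np.polyval(k,P[:,1])))
ks=[np.polyfit(P[:,1],P[:,0],1) for P in(A,B)];print("width",(ks[0][1]-ks[1][1])*np.cos(np.arctan(ks[0][0])))
for nm,u in [("TL",(50,108)),("TR",(697,50)),("BR",(722,278)),("BL",(70,340))]:
    print(nm,plane(t,(np.array(u)+.5)/3.7-.5+[200,100],.003).round(4))
m,ce,st=blob((H[...,0]>100)&(H[...,0]<125)&(H[...,1]>150),205,115,255,200);mm=cv2.morphologyEx(m.astype(np.uint8),cv2.MORPH_CLOSE,np.ones((9,9)));print("blue",wrect(t,mm,.053))
m,ce,st=blob(g>150,350,105,405,180);mm=cv2.morphologyEx(m.astype(np.uint8),cv2.MORPH_CLOSE,np.ones((9,9)));print("white",wrect(t,mm,.053))
E
```

```text
block [199.99084668 245.67505721] [188 234  25  24 437] ((384.6336975097656, 282.7919921875), (56.880001068115234, 55.36930465698242), 81.7223892211914)
closed ((384.6336975097656, 282.7919921875), (56.880001068115234, 55.36930465698242), 81.7223892211914) [[0.38497979 0.28382619 0.04      ]]
well 218 [[0.3931 0.2495 0.04  ]]
well 6 [[0.4087 0.3003 0.04  ]]
well 8 [[0.4027 0.2579 0.04  ]]
well 6 [[0.3667 0.3067 0.04  ]]
well 6 [[0.3612 0.2648 0.04  ]]
pot [354.39 222.  ] [346 215  17  15 209] [[ 0.442  -0.1046  0.046 ]]
white cap [269.65 224.79] [265 220  10  11  89] [[0.4368 0.1044 0.08  ]]
amber cap [436.64 243.97] [432 240  10   9  77] [[ 0.387  -0.3021  0.08  ]]
green cap [317.92 247.36] [314 243   9  10  66] [[ 0.3817 -0.0119  0.08  ]]
mat [ 218  119  177   73 7063]
edge x= [-0.08978505  0.71307744] ang -0.08954494233418467 res 0.0005668160284910859
edge x= [-0.08861846  0.54494443] ang -0.08838756498703436 res 0.00045177474598594836
width 0.16745939581753524
TL [[0.6897 0.2618 0.003 ]]
TR [[ 0.7316 -0.2034  0.003 ]]
BR [[ 0.5656 -0.2182  0.003 ]]
BL [[0.5233 0.2456 0.003 ]]
blue ((608.6018676757812, 206.90133666992188), (126.6728744506836, 72.10751342773438), 5.126302242279053)
white ((643.5463256835938, -163.59678649902344), (121.88927459716797, 71.19502258300781), 5.537980079650879)
```

Run:
```python
from m import *
s=cam("scene");t=cam("top");H=hsv(s);g=s["frame"].astype(int).min(2); G=s["frame"].astype(int).max(2)
crop(s,220,180,475,330,3.1,"s2.png")
crop(s,380,150,440,200,8,"s3.png")
m,ce,st=blob(((H[...,0]<8)|(H[...,0]>172))&(H[...,1]>180)&(H[...,2]>100),255,195,285,230);print("pot red",ce,st)
print("pot cap mid pred",proj(s,[.442,-.1046,.041]))
for nm,tp,P in [("white",(269.65,224.79),(.4368,.1044,.08)),("amber",(436.64,243.97),(.387,-.3021,.08)),("block",(199.99,245.67),(.385,.283,.04))]:
    print(nm,proj(s,P), "top face pred in scene")
print("mat ctr corners pred",proj(s,[[.7316,-.2034,.003],[.5656,-.2182,.003],[.5233,.2456,.003],[.6897,.2618,.003]]))
```

```text
pot red [268.70700637 206.38853503] [261 201  16  12 157]
pot cap mid pred [[268.35419956 204.82314305]]
white [[351.47074053 173.96385811]] top face pred in scene
amber [[176.87464721 194.27173562]] top face pred in scene
block [[405.6878215  166.10434395]] top face pred in scene
mat ctr corners pred [[246.17920229 325.35889112]
 [227.4582468  263.08756899]
 [417.37147523 208.17518164]
 [463.37499101 250.28273332]]
```

View pics/s2.png

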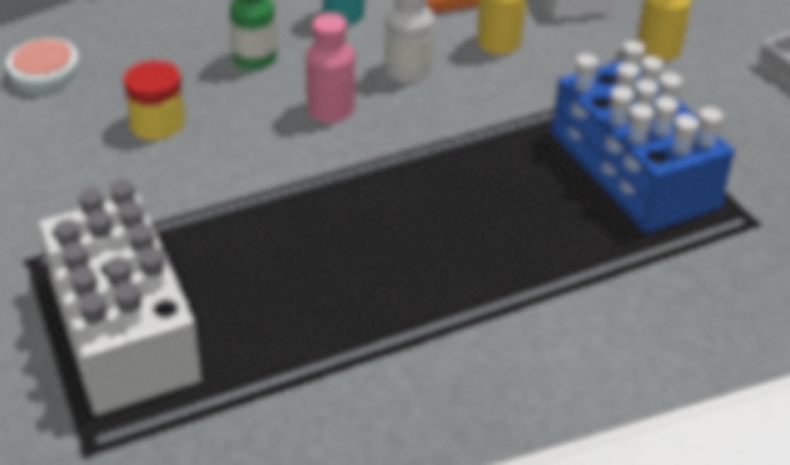

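View pics/s3.png

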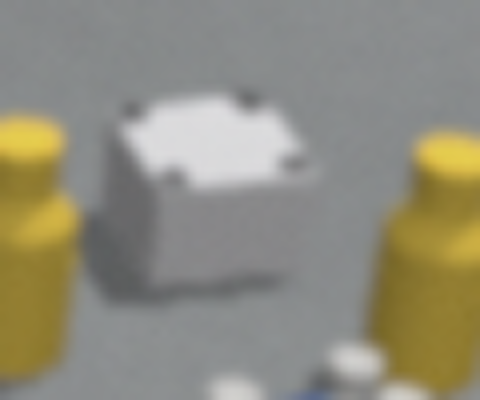

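Both views agree to about 3 mm, mostly as a common shift, so I split the difference. I'm now adding a helper that turns world goals into tool-axis deltas.

```bash
cat > go.py <<'E'
import sys
from h import *
# usage: go.py [x y z xang]... : prints from measured pose tool-axis shift and turn to each goal in sequence
s=bot.read_state(); Rm=R.from_rotvec(s["tcp_rot"]).as_matrix(); xa=np.arctan2(Rm[1,0],Rm[0,0])
print("t",round(s["time"],2),"pos",s["tool_pos"].round(4),"xang",round(xa,4),"tilt",Rm[:,2].round(4),"F",s["wrist_force"].round(1),"w",round(s["width"],3),"q6",s["q"][5].round(2))
p=s["tool_pos"]; a=np.array(sys.argv[1:],float).reshape(-1,4)
for g in a:
    c,n=np.cos(xa),np.sin(xa); d=g[:3]-p
    T=np.array([c*d[0]+n*d[1], n*d[0]-c*d[1], -d[2]])
    print("shift",T.round(4),"then dr_z",round(-(g[3]-xa),4),"min rows@.05",int(np.ceil(np.linalg.norm(T)/.05)))
    p=g[:3];xa=g[3]
E
python3 go.py .255 -.624 .23 -.143 .5 -.1 .23 -.143 .3863 .2836 .13 -.143
```

```text
t 0.4 pos [ 0.2552 -0.6248  0.2311] xang -1.183 tilt [-2.e-04  3.e-04 -1.e+00] F [ 0.3  1.2 -0. ] w 0.999 q6 -0.04
shift [-0.0008 -0.0001  0.0011] then dr_z -1.04 min rows@.05 1
shift [ 0.1678 -0.5536 -0.    ] then dr_z -0.0 min rows@.05 12
shift [-0.1672 -0.3635  0.1   ] then dr_z -0.0 min rows@.05 9
```

>>> carry_out([
  {"delta_pos": [0, 0, 0], "dr": [0, 0, -0.173]},
  {"delta_pos": [0, 0, 0], "dr": [0, 0, -0.173]},
  {"delta_pos": [0, 0, 0], "dr": [0, 0, -0.173]},
  {"delta_pos": [0, 0, 0], "dr": [0, 0, -0.173]},
  {"delta_pos": [0, 0, 0], "dr": [0, 0, -0.173]},
  {"delta_pos": [0, 0, 0], "dr": [0, 0, -0.175]},
  {"delta_pos": [0, 0, 0], "dr": [0, 0, 0]},
], grip=0.85)

```text
time: 1.27
tool_pos: [0.2553, -0.6249, 0.2313]
tcp_rot: [3.133, -0.227, 0.0]
wrist_force: [-0.6, 0.8, -0.8]
width: 0.85
```

```bash
python3 go.py .5 -.1 .23 -.143 .3863 .2836 .13 -.143
```

```text
t 1.27 pos [ 0.2553 -0.6249  0.2313] xang -0.1449 tilt [ 0. -0. -1.] F [-0.6  0.8 -0.8] w 0.85 q6 -1.08
shift [ 0.1664 -0.5547  0.0013] then dr_z -0.0019 min rows@.05 12
shift [-0.1672 -0.3635  0.1   ] then dr_z -0.0 min rows@.05 9
```

>>> carry_out([
  {"delta_pos": [0.0166, -0.0555, 0], "dr": [0, 0, 0]},
  {"delta_pos": [0.0166, -0.0555, 0], "dr": [0, 0, 0]},
  {"delta_pos": [0.0166, -0.0555, 0], "dr": [0, 0, 0]},
  {"delta_pos": [0.0166, -0.0555, 0], "dr": [0, 0, 0]},
  {"delta_pos": [0.0166, -0.0555, 0], "dr": [0, 0, 0]},
  {"delta_pos": [0.0166, -0.0555, 0], "dr": [0, 0, 0]},
  {"delta_pos": [0.0166, -0.0555, 0], "dr": [0, 0, 0]},
  {"delta_pos": [0.0166, -0.0555, 0], "dr": [0, 0, 0]},
  {"delta_pos": [0.0166, -0.0555, 0], "dr": [0, 0, 0]},
  {"delta_pos": [0.0166, -0.0555, 0], "dr": [0, 0, 0]},
])

```text
time: 2.52
tool_pos: [0.4993, -0.0974, 0.2318]
tcp_rot: [3.133, -0.23, 0.002]
wrist_force: [0.7, -0.2, 0.2]
width: 0.848
```

>>> carry_out([
  {"delta_pos": [-0.0186, -0.0404, 0], "dr": [0, 0, 0]},
  {"delta_pos": [-0.0186, -0.0404, 0], "dr": [0, 0, 0]},
  {"delta_pos": [-0.0186, -0.0404, 0], "dr": [0, 0, 0]},
  {"delta_pos": [-0.0186, -0.0404, 0.01], "dr": [0, 0, 0]},
  {"delta_pos": [-0.0186, -0.0404, 0.02], "dr": [0, 0, 0]},
  {"delta_pos": [-0.0186, -0.0404, 0.02], "dr": [0, 0, 0]},
  {"delta_pos": [-0.0186, -0.0404, 0.02], "dr": [0, 0, 0]},
  {"delta_pos": [-0.0186, -0.0404, 0.02], "dr": [0, 0, 0]},
  {"delta_pos": [-0.0184, -0.0403, 0.01], "dr": [0, 0, 0]},
  {"delta_pos": [0, 0, 0], "dr": [0, 0, 0]},
])

```text
time: 3.78
tool_pos: [0.3836, 0.2863, 0.1305]
tcp_rot: [3.133, -0.223, -0.002]
wrist_force: [0.4, -0.6, 0.9]
width: 0.849
```

```bash
python3 go.py .3863 .2836 .13 -.143 .3863 .2836 .006 -.143
python3 - <<'E'
from m import *
t=cam("top"); crop(t,150,180,300,290,5,"t4.png"); s=cam("scene");crop(s,350,120,450,200,7,"s4.png")
E
```

```text
t 3.77 pos [0.3836 0.2863 0.1305] xang -0.142 tilt [-1.4e-03 -4.0e-04 -1.0e+00] F [ 0.4 -0.6  0.9] w 0.849 q6 0.73
shift [0.0031 0.0022 0.0005] then dr_z 0.001 min rows@.05 1
shift [ 0.    -0.     0.124] then dr_z -0.0 min rows@.05 3
```

View pics/t4.png

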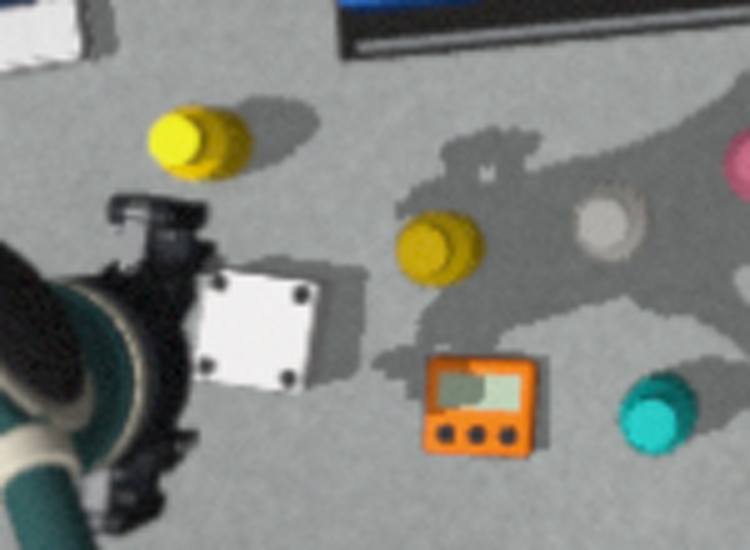

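View pics/s4.png

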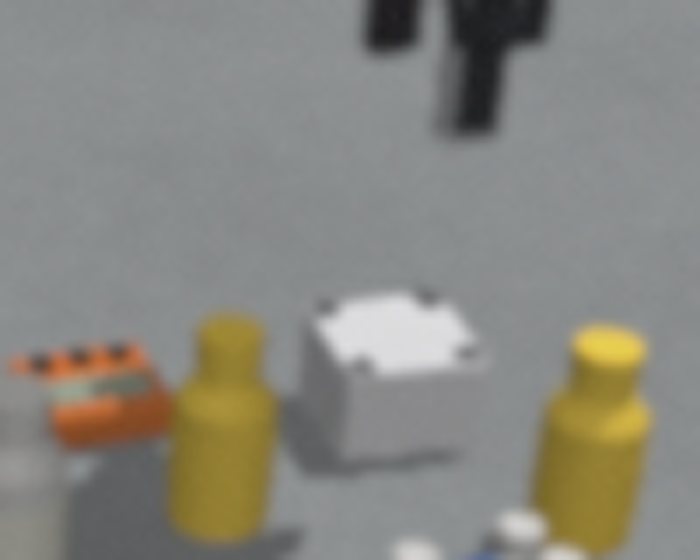

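t4 shows the block at about (258,330) with the gripper to its left, shifted by parallax. I project the fingertip position to check that.

Run:
```python
from m import *
t=cam("top");s=cam("scene");st=bot.read_state();print(st["tool_pos"],st["time"])
Rm=R.from_rotvec(st["tcp_rot"]).as_matrix()
for o in(-.036,.036):
    P=st["tool_pos"]+Rm@[o,0,-.004]; print((proj(t,P)-[150,180])*5+2,(proj(s,P)-[350,120])*7+3)
```

```text
[0.38549927 0.28376609 0.1317352 ] 3.975
[[182.14169255 421.29653408]] [[388.33034912  59.18130241]]
[[206.20346069 263.86341668]] [[457.67070973 140.59694565]]
```

The projected tips match the fingers in s4. Descending on the block.

>>> carry_out([
  {"delta_pos": [0.0005, 0, 0.03], "dr": [0, 0, 0]},
  {"delta_pos": [0, 0, 0.03], "dr": [0, 0, 0]},
  {"delta_pos": [0, 0, 0.03], "dr": [0, 0, 0]},
  {"delta_pos": [0, 0, 0.02], "dr": [0, 0, 0]},
  {"delta_pos": [0, 0, 0.015], "dr": [0, 0, 0]},
  {"delta_pos": [0, 0, 0], "dr": [0, 0, 0]},
  {"delta_pos": [0, 0, 0], "dr": [0, 0, 0]},
])

```text
time: 4.85
tool_pos: [0.3864, 0.2845, 0.0072]
tcp_rot: [-3.133, 0.226, -0.002]
wrist_force: [0.6, 0.0, -0.2]
width: 0.848
```

>>> carry_out([
  {"delta_pos": [0, 0, 0], "dr": [0, 0, 0]},
  {"delta_pos": [0, 0, 0], "dr": [0, 0, 0]},
  {"delta_pos": [0, 0, 0], "dr": [0, 0, 0]},
  {"delta_pos": [0, 0, 0], "dr": [0, 0, 0]},
  {"delta_pos": [0, 0, 0], "dr": [0, 0, 0]},
  {"delta_pos": [0, 0, 0], "dr": [0, 0, 0]},
], grip=0.4, force=45)

```text
time: 5.6
tool_pos: [0.3864, 0.285, 0.0075]
tcp_rot: [-3.132, 0.224, -0.003]
wrist_force: [-0.3, -1.1, 5.4]
width: 0.65
```

```bash
python3 go.py
python3 - <<'E'
from m import *
t=cam("top"); crop(t,150,180,300,290,5,"t5.png"); s=cam("scene");crop(s,350,120,450,200,7,"s5.png")
E
```

```text
t 5.6 pos [0.3864 0.285  0.0075] xang -0.1429 tilt [ 0.0019  0.0011 -1.    ] F [-0.3 -1.1  5.4] w 0.65 q6 0.73
```

View pics/t5.png

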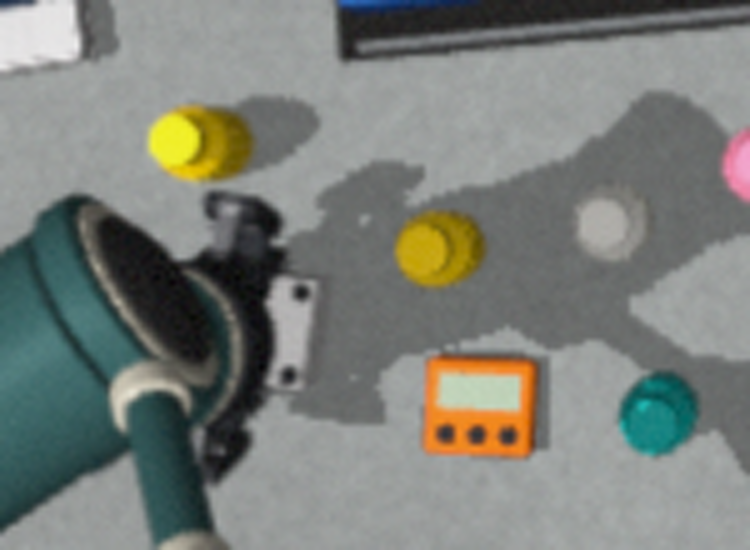

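View pics/s5.png

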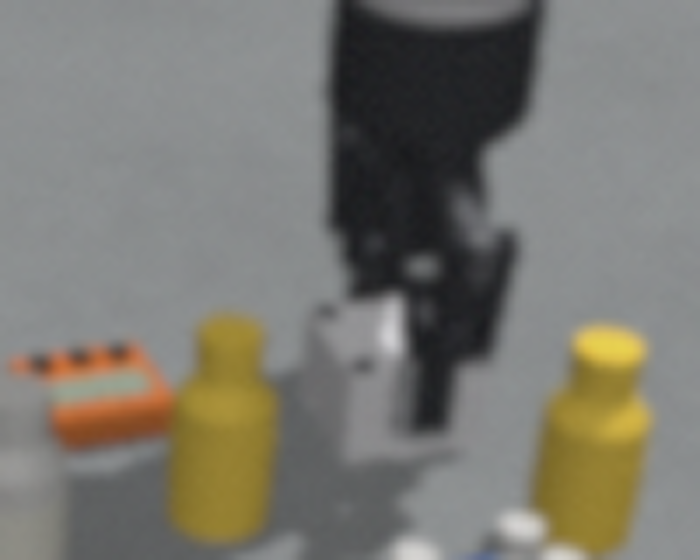

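Gripped: the opening is 0.65, or 55 mm. t5 and s5 show the pads on the block's two x sides at about (290,335) in t5. Lifting and turning to the mat's heading.

>>> carry_out([
  {"delta_pos": [0, 0, -0.015], "dr": [0, 0, 0]},
  {"delta_pos": [0, 0, -0.03], "dr": [0, 0, 0]},
  {"delta_pos": [0, 0, -0.04], "dr": [0, 0, 0]},
  {"delta_pos": [0, 0, -0.035], "dr": [0, 0, -0.116]},
  {"delta_pos": [0, 0, 0], "dr": [0, 0, -0.116]},
  {"delta_pos": [0, 0, 0], "dr": [0, 0, 0]},
])

```text
time: 6.45
tool_pos: [0.3852, 0.2843, 0.127]
tcp_rot: [-3.138, -0.138, -0.001]
wrist_force: [-0.7, -0.1, -2.5]
width: 0.647
```

```bash
python3 go.py .6285 .024 .127 .089
```

```text
t 6.45 pos [0.3852 0.2843 0.127 ] xang 0.0879 tilt [ 6.e-04  4.e-04 -1.e+00] F [-0.7 -0.1 -2.5] w 0.647 q6 0.5
shift [0.2195 0.2806 0.    ] then dr_z -0.0011 min rows@.05 8
```

>>> carry_out([
  {"delta_pos": [0.0244, 0.0312, 0], "dr": [0, 0, 0]},
  {"delta_pos": [0.0244, 0.0312, 0], "dr": [0, 0, 0]},
  {"delta_pos": [0.0244, 0.0312, 0], "dr": [0, 0, 0]},
  {"delta_pos": [0.0244, 0.0312, 0], "dr": [0, 0, 0]},
  {"delta_pos": [0.0244, 0.0312, 0], "dr": [0, 0, 0]},
  {"delta_pos": [0.0244, 0.0312, 0], "dr": [0, 0, 0]},
  {"delta_pos": [0.0244, 0.0312, 0], "dr": [0, 0, 0]},
  {"delta_pos": [0.0244, 0.0312, 0], "dr": [0, 0, 0]},
  {"delta_pos": [0.0243, 0.031, 0], "dr": [0, 0, 0]},
  {"delta_pos": [0, 0, 0], "dr": [0, 0, 0]},
])

```text
time: 7.7
tool_pos: [0.6299, 0.0222, 0.1253]
tcp_rot: [3.138, 0.132, -0.002]
wrist_force: [-0.4, 1.1, -2.5]
width: 0.643
```

>>> carry_out([
  {"delta_pos": [0, 0, 0.035], "dr": [0, 0, 0]},
  {"delta_pos": [0, 0, 0.035], "dr": [0, 0, 0]},
  {"delta_pos": [0, 0, 0], "dr": [0, 0, 0]},
  {"delta_pos": [0, 0, 0], "dr": [0, 0, 0]},
])

```text
time: 8.2
tool_pos: [0.6289, 0.0249, 0.0569]
tcp_rot: [-3.138, -0.14, 0.0]
wrist_force: [0.8, 0.2, -1.7]
width: 0.645
```

```bash
python3 go.py .6285 .024 .011 .089;python3 - <<'E'
from m import *
t=cam("top"); crop(t,200,100,410,205,3.7,"t6.png"); s=cam("scene");crop(s,220,130,475,330,3,"s6.png")
E
```

```text
t 8.2 pos [0.6289 0.0249 0.0569] xang 0.0889 tilt [-1.e-04  1.e-04 -1.e+00] F [ 0.8  0.2 -1.7] w 0.645 q6 -0.09
shift [-0.0005  0.0008  0.0459] then dr_z -0.0001 min rows@.05 1
```

View pics/t6.png

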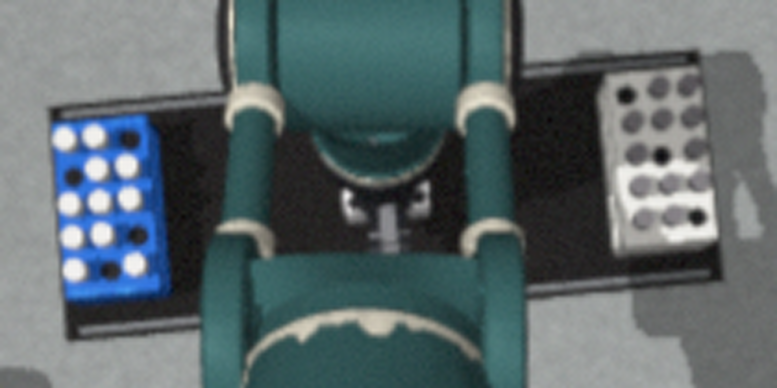

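View pics/s6.png

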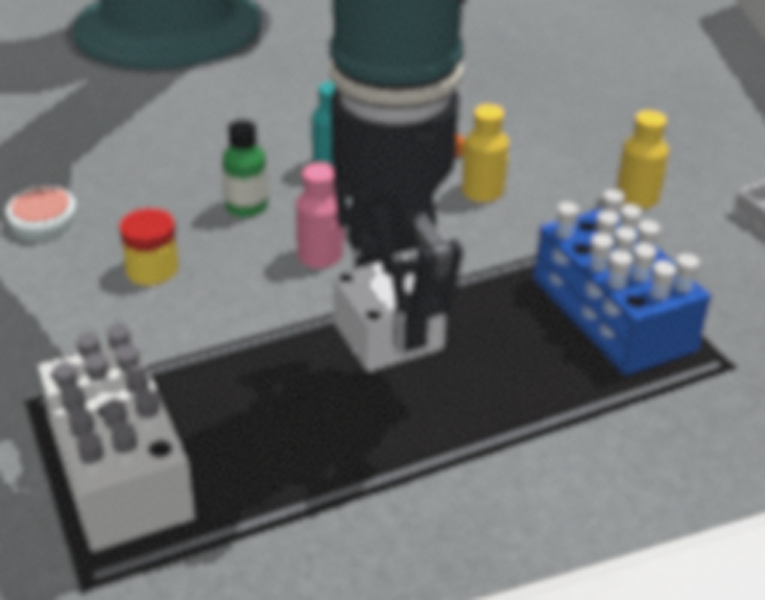

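s6 shows the block held level above the mat at about (390,320), between the racks. Lowering slowly.

>>> carry_out([
  {"delta_pos": [-0.0005, 0.0008, 0.02], "dr": [0, 0, 0]},
  {"delta_pos": [0, 0, 0.015], "dr": [0, 0, 0]},
  {"delta_pos": [0, 0, 0.006], "dr": [0, 0, 0]},
  {"delta_pos": [0, 0, 0.002], "dr": [0, 0, 0]},
  {"delta_pos": [0, 0, 0.001], "dr": [0, 0, 0]},
  {"delta_pos": [0, 0, 0], "dr": [0, 0, 0]},
])

```text
time: 9.05
tool_pos: [0.629, 0.0235, 0.0127]
tcp_rot: [3.138, 0.14, 0.001]
wrist_force: [-0.5, -0.3, -2.3]
width: 0.65
```

```bash
python3 go.py .6285 .024 .011 .089
```

```text
t 9.05 pos [0.629  0.0235 0.0127] xang 0.089 tilt [ 8.e-04 -0.e+00 -1.e+00] F [-0.5 -0.3 -2.3] w 0.65 q6 -0.09
shift [-0.0005 -0.0005  0.0017] then dr_z -0.0 min rows@.05 1
```

>>> carry_out([
  {"delta_pos": [0, 0, 0.001], "dr": [0, 0, 0]},
  {"delta_pos": [0, 0, 0.001], "dr": [0, 0, 0]},
  {"delta_pos": [0, 0, 0], "dr": [0, 0, 0]},
])

```text
time: 9.43
tool_pos: [0.6289, 0.0235, 0.0106]
tcp_rot: [3.138, 0.14, 0.001]
wrist_force: [-0.2, -0.3, -1.0]
width: 0.646
```

>>> carry_out([
  {"delta_pos": [0, 0, 0.0005], "dr": [0, 0, 0]},
  {"delta_pos": [0, 0, 0], "dr": [0, 0, 0]},
])

```text
time: 9.68
tool_pos: [0.6289, 0.0235, 0.0106]
tcp_rot: [3.138, 0.14, 0.001]
wrist_force: [-1.8, -0.2, 5.3]
width: 0.648
```

Contact: the force went from −1 to +5 N. Releasing and rising.

>>> carry_out([
  {"delta_pos": [0, 0, 0], "dr": [0, 0, 0]},
  {"delta_pos": [0, 0, 0], "dr": [0, 0, 0]},
  {"delta_pos": [0, 0, 0], "dr": [0, 0, 0]},
  {"delta_pos": [0, 0, 0], "dr": [0, 0, 0]},
  {"delta_pos": [0, 0, -0.02], "dr": [0, 0, 0]},
  {"delta_pos": [0, 0, -0.04], "dr": [0, 0, 0]},
  {"delta_pos": [0, 0, -0.05], "dr": [0, 0, 0]},
  {"delta_pos": [0, 0, -0.03], "dr": [0, 0, 0]},
], grip=0.85)

```text
time: 10.68
tool_pos: [0.6305, 0.0235, 0.1548]
tcp_rot: [3.138, 0.14, 0.009]
wrist_force: [0.8, -0.0, -1.3]
width: 0.85
```

```bash
python3 go.py .3885 -.3011 .15 .089
```

```text
t 10.68 pos [0.6305 0.0235 0.1548] xang 0.089 tilt [ 0.0058 -0.     -1.    ] F [ 0.8 -0.  -1.3] w 0.85 q6 -0.09
shift [-0.2699  0.3018  0.0048] then dr_z -0.0 min rows@.05 9
```

>>> carry_out([
  {"delta_pos": [-0.03, 0.0335, 0], "dr": [0, 0, 0]},
  {"delta_pos": [-0.03, 0.0335, 0], "dr": [0, 0, 0]},
  {"delta_pos": [-0.03, 0.0335, 0], "dr": [0, 0, 0]},
  {"delta_pos": [-0.03, 0.0335, 0], "dr": [0, 0, 0]},
  {"delta_pos": [-0.03, 0.0335, 0], "dr": [0, 0, 0]},
  {"delta_pos": [-0.03, 0.0335, 0], "dr": [0, 0, 0]},
  {"delta_pos": [-0.03, 0.0335, 0], "dr": [0, 0, 0]},
  {"delta_pos": [-0.03, 0.0335, 0], "dr": [0, 0, 0]},
  {"delta_pos": [-0.03, 0.0338, 0], "dr": [0, 0, 0]},
  {"delta_pos": [0, 0, 0], "dr": [0, 0, 0]},
])

```text
time: 11.92
tool_pos: [0.3853, -0.3034, 0.1514]
tcp_rot: [3.137, 0.133, 0.002]
wrist_force: [0.4, 0.6, 0.4]
width: 0.847
```

```bash
python3 go.py .3885 -.3011 .15 .089;python3 - <<'E'
from m import *
t=cam("top"); crop(t,200,100,410,205,3.7,"t7.png"); s=cam("scene");crop(s,160,130,475,330,2.5,"s7.png")
g=t["frame"].astype(int).min(2)
m,ce,st=blob(g>150,270,120,340,180);mm=cv2.morphologyEx(m.astype(np.uint8),cv2.MORPH_CLOSE,np.ones((5,5)));print(st,ce,wrect(t,mm,.043),plane(t,np.argwhere(mm)[:,::-1].mean(0),.043))
G=t["frame"].astype(int).max(2); u0,v0=st[0],st[1]
n,l,stt,c2=cv2.connectedComponentsWithStats(((G<130)&mm.astype(bool)).astype(np.uint8))
for i in range(1,n): print(stt[i][4],plane(t,c2[i],.043).round(4))
E
```

```text
t 11.93 pos [ 0.3853 -0.3034  0.1514] xang 0.0848 tilt [ 0.0014 -0.002  -1.    ] F [0.4 0.6 0.4] w 0.847 q6 -0.8
shift [ 0.0033 -0.002   0.0014] then dr_z -0.0042 min rows@.05 1
[293 138  23  23 438] [304.07762557 148.91552511] ((627.8369750976562, 21.167524337768555), (55.86452102661133, 56.47365188598633), 89.92183685302734) [[0.6278565  0.02127781 0.043     ]]
10 [[0.6497 0.044  0.043 ]]
2 [[0.6509 0.002  0.043 ]]
9 [[ 0.61   -0.0024  0.043 ]]
4 [[0.606  0.0403 0.043 ]]
```

View pics/t7.png

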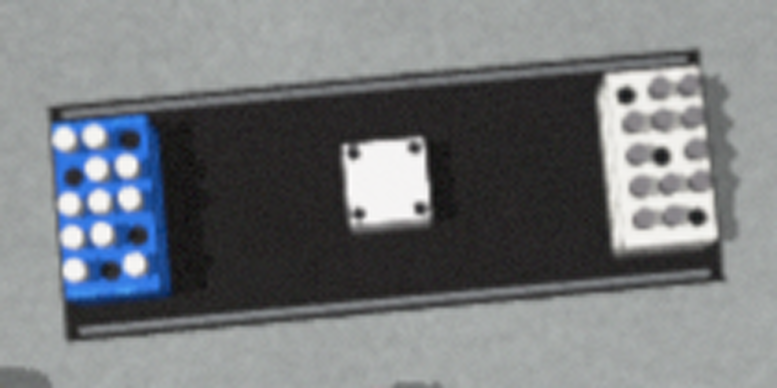

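View pics/s7.png

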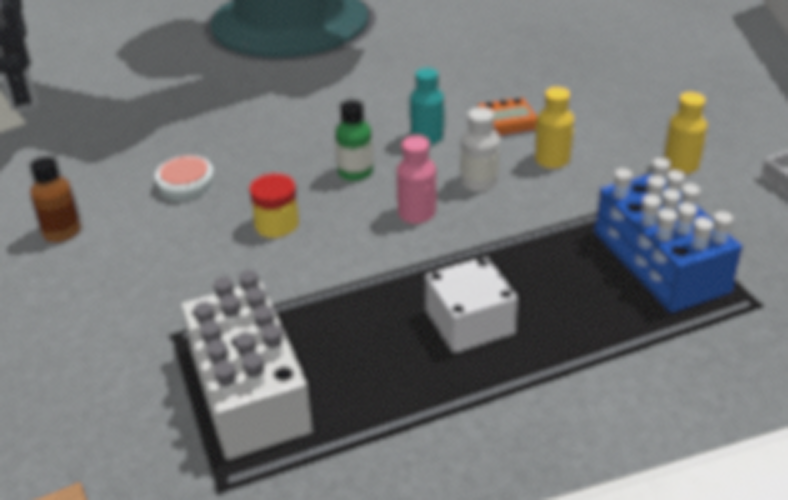

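The block sits at (0.628, 0.021) in top-camera coordinates, against a mat centre of (0.627, 0.0216). Its sides are parallel to the mat edges within about 0.5° (t7, block centre (387,184)). Next is the amber bottle.

>>> carry_out([
  {"delta_pos": [0, 0, 0.03], "dr": [0, 0, 0]},
  {"delta_pos": [0, 0, 0], "dr": [0, 0, 0]},
  {"delta_pos": [0, 0, 0], "dr": [0, 0, 0]},
])

```text
time: 12.4
tool_pos: [0.3873, -0.3005, 0.1205]
tcp_rot: [3.138, 0.142, 0.001]
wrist_force: [-0.4, -0.7, -0.2]
width: 0.852
```

```bash
python3 go.py .3885 -.3011 .01 .089;python3 - <<'E'
from m import *
t=cam("top"); crop(t,370,190,500,290,6,"t8.png"); s=cam("scene");crop(s,140,130,240,240,5.4,"s8.png")
st=bot.read_state();Rm=R.from_rotvec(st["tcp_rot"]).as_matrix()
for o in(-.036,.036):
    P=st["tool_pos"]+Rm@[o,0,-.004]; print((proj(s,P)-[140,130])*5.4+2)
print((proj(s,[.3885,-.3011,.08])-[140,130])*5.4+2,(proj(s,[.3885,-.3011,.0])-[140,130])*5.4+2)
E
```

```text
t 12.4 pos [ 0.3873 -0.3005  0.1205] xang 0.0904 tilt [ 4.e-04 -1.e-04 -1.e+00] F [-0.4 -0.7 -0.2] w 0.852 q6 -0.8
shift [0.0012 0.0007 0.1105] then dr_z 0.0014 min rows@.05 3
[[170.91108978 218.18831087]]
[[184.50230407 301.05939123]]
[[203.55198054 350.49766751]] [[246.33839595 499.93571842]]
```

View pics/s8.png

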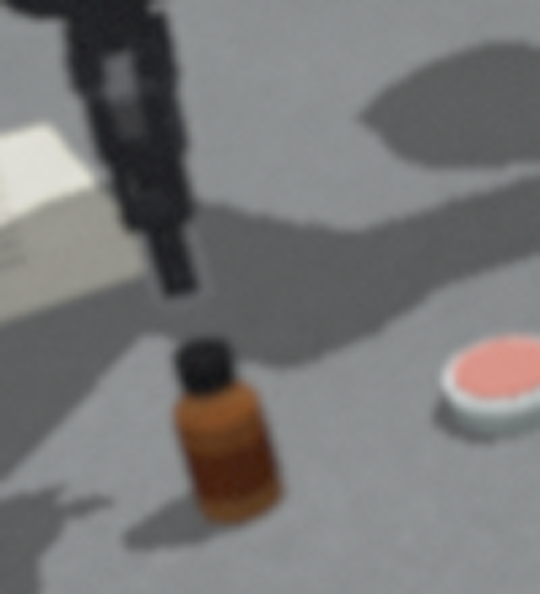

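View pics/t8.png

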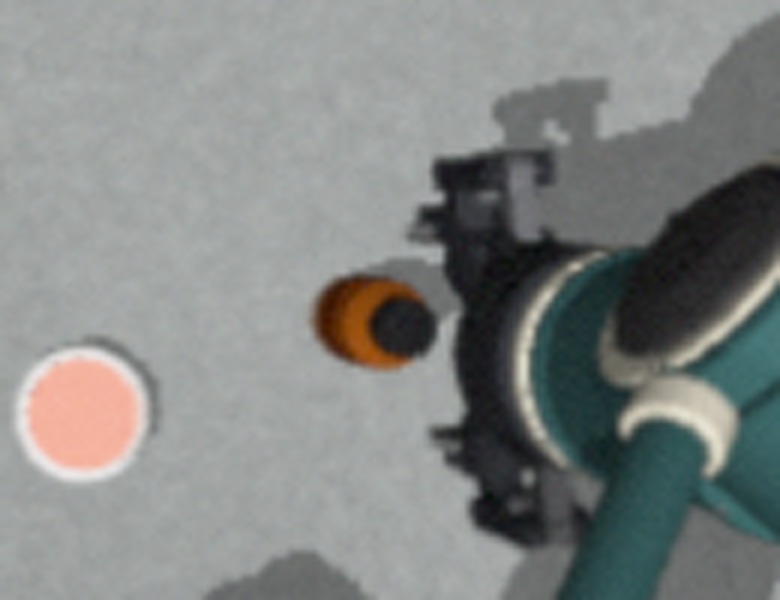

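The cap top in s8 is at (203,350), and the prediction is (203.6,350.5). Descending.

>>> carry_out([
  {"delta_pos": [0.001, 0.0007, 0.03], "dr": [0, 0, 0]},
  {"delta_pos": [0, 0, 0.03], "dr": [0, 0, 0]},
  {"delta_pos": [0, 0, 0.03], "dr": [0, 0, 0]},
  {"delta_pos": [0, 0, 0.02], "dr": [0, 0, 0]},
  {"delta_pos": [0, 0, 0], "dr": [0, 0, 0]},
  {"delta_pos": [0, 0, 0], "dr": [0, 0, 0]},
])

```text
time: 13.25
tool_pos: [0.3884, -0.3023, 0.011]
tcp_rot: [3.137, 0.14, 0.002]
wrist_force: [-0.0, 0.4, 0.0]
width: 0.847
```

>>> carry_out([
  {"delta_pos": [0, 0, 0], "dr": [0, 0, 0]},
  {"delta_pos": [0, 0, 0], "dr": [0, 0, 0]},
  {"delta_pos": [0, 0, 0], "dr": [0, 0, 0]},
  {"delta_pos": [0, 0, 0], "dr": [0, 0, 0]},
  {"delta_pos": [0, 0, 0], "dr": [0, 0, 0]},
  {"delta_pos": [0, 0, 0], "dr": [0, 0, 0]},
  {"delta_pos": [0, 0, 0], "dr": [0, 0, 0]},
], grip=0.25, force=25)

```text
time: 14.12
tool_pos: [0.3881, -0.3022, 0.0108]
tcp_rot: [3.138, 0.14, 0.001]
wrist_force: [-1.2, 1.3, 6.6]
width: 0.438
```

```bash
python3 go.py;python3 - <<'E'
from m import *
t=cam("top"); crop(t,370,190,500,290,6,"t9.png"); s=cam("scene");crop(s,140,130,240,240,5.4,"s9.png")
E
```

```text
t 14.12 pos [ 0.3881 -0.3022  0.0108] xang 0.089 tilt [ 1.e-03 -9.e-04 -1.e+00] F [-1.2  1.3  6.6] w 0.438 q6 -0.8
```

View pics/s9.png

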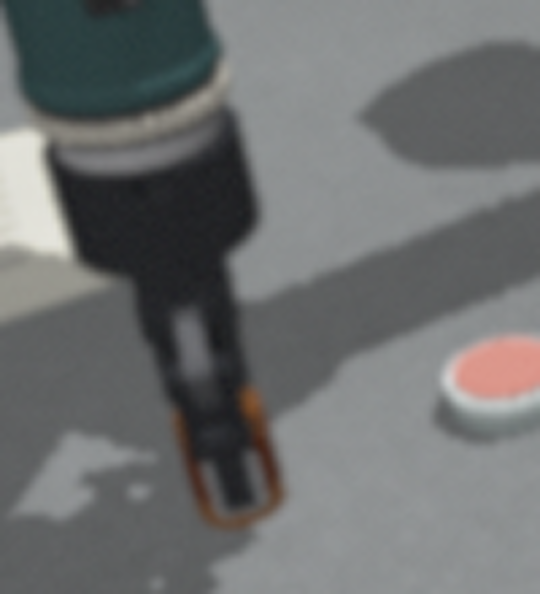

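View pics/t9.png

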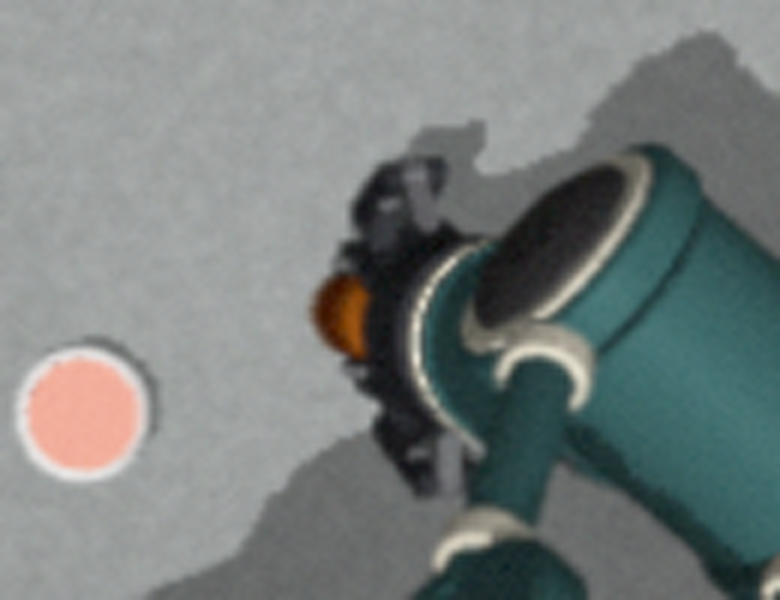

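Gripped at 37 mm opening, and s9 shows the bottle upright. Lifting and carrying.

>>> carry_out([
  {"delta_pos": [0, 0, -0.015], "dr": [0, 0, 0]},
  {"delta_pos": [0, 0, -0.03], "dr": [0, 0, 0]},
  {"delta_pos": [0, 0, -0.04], "dr": [0, 0, 0]},
  {"delta_pos": [0, 0, -0.045], "dr": [0, 0, 0]},
  {"delta_pos": [0, 0, 0], "dr": [0, 0, 0]},
])

```text
time: 14.85
tool_pos: [0.3903, -0.304, 0.1449]
tcp_rot: [3.132, 0.14, 0.011]
wrist_force: [-0.2, -0.5, -2.3]
width: 0.432
```

```bash
python3 go.py .62 .1152 .14 .089
```

```text
t 14.85 pos [ 0.3903 -0.304   0.1449] xang 0.0891 tilt [ 0.0074 -0.0063 -1.    ] F [-0.2 -0.5 -2.3] w 0.432 q6 -0.8
shift [ 0.2661 -0.3971  0.0049] then dr_z 0.0001 min rows@.05 10
```

>>> carry_out([
  {"delta_pos": [0.0268, -0.0395, 0], "dr": [0, 0, 0]},
  {"delta_pos": [0.0268, -0.0395, 0], "dr": [0, 0, 0]},
  {"delta_pos": [0.0268, -0.0395, 0], "dr": [0, 0, 0]},
  {"delta_pos": [0.0268, -0.0395, 0], "dr": [0, 0, 0]},
  {"delta_pos": [0.0268, -0.0395, 0], "dr": [0, 0, 0]},
  {"delta_pos": [0.0268, -0.0395, 0], "dr": [0, 0, 0]},
  {"delta_pos": [0.0268, -0.0395, 0], "dr": [0, 0, 0]},
  {"delta_pos": [0.0268, -0.0395, 0], "dr": [0, 0, 0]},
  {"delta_pos": [0.0268, -0.0395, 0], "dr": [0, 0, 0]},
  {"delta_pos": [0.0268, -0.0395, 0], "dr": [0, 0, 0]},
])

```text
time: 16.1
tool_pos: [0.6189, 0.1169, 0.1383]
tcp_rot: [3.138, 0.14, -0.004]
wrist_force: [0.3, -0.3, -1.1]
width: 0.436
```

>>> carry_out([
  {"delta_pos": [0, 0, 0], "dr": [0, 0, 0]},
  {"delta_pos": [0, 0, 0.04], "dr": [0, 0, 0]},
  {"delta_pos": [0, 0, 0.04], "dr": [0, 0, 0]},
  {"delta_pos": [0, 0, 0], "dr": [0, 0, 0]},
  {"delta_pos": [0, 0, 0], "dr": [0, 0, 0]},
])

```text
time: 16.73
tool_pos: [0.6195, 0.1151, 0.0605]
tcp_rot: [3.138, 0.139, 0.0]
wrist_force: [0.1, 0.2, -0.7]
width: 0.437
```

```bash
python3 go.py .62 .1152 .014 .089;python3 - <<'E'
from m import *
s=cam("scene");crop(s,220,100,475,330,2.6,"s10.png")
E
```

```text
t 16.73 pos [0.6195 0.1151 0.0605] xang 0.0884 tilt [ 2.e-04 -0.e+00 -1.e+00] F [ 0.1  0.2 -0.7] w 0.437 q6 0.06
shift [ 0.0005 -0.0001  0.0465] then dr_z -0.0006 min rows@.05 1
```

View pics/s10.png

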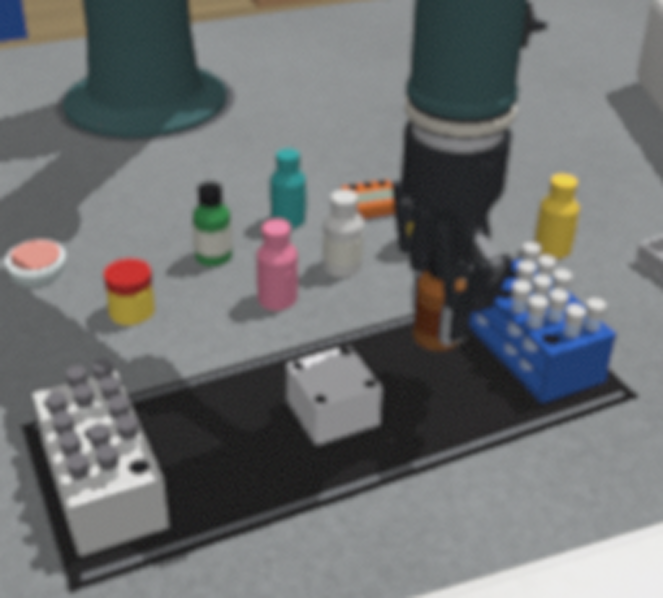

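s10 shows the amber bottle held upright at (440,310), between the block and the blue rack. Lowering slowly.

>>> carry_out([
  {"delta_pos": [0.0005, 0, 0.02], "dr": [0, 0, 0]},
  {"delta_pos": [0, 0, 0.016], "dr": [0, 0, 0]},
  {"delta_pos": [0, 0, 0.006], "dr": [0, 0, 0]},
  {"delta_pos": [0, 0, 0.002], "dr": [0, 0, 0]},
  {"delta_pos": [0, 0, 0.001], "dr": [0, 0, 0]},
  {"delta_pos": [0, 0, 0], "dr": [0, 0, 0]},
  {"delta_pos": [0, 0, 0.0005], "dr": [0, 0, 0]},
  {"delta_pos": [0, 0, 0], "dr": [0, 0, 0]},
])

```text
time: 17.77
tool_pos: [0.6201, 0.1157, 0.0146]
tcp_rot: [-3.138, -0.14, -0.001]
wrist_force: [-0.4, 0.2, -1.1]
width: 0.439
```

>>> carry_out([
  {"delta_pos": [0, 0, 0.0005], "dr": [0, 0, 0]},
  {"delta_pos": [0, 0, 0], "dr": [0, 0, 0]},
])

```text
time: 18.02
tool_pos: [0.6199, 0.1156, 0.0138]
tcp_rot: [-3.138, -0.14, -0.0]
wrist_force: [-0.3, -0.9, -0.1]
width: 0.435
```

>>> carry_out([
  {"delta_pos": [0, 0, 0.0005], "dr": [0, 0, 0]},
  {"delta_pos": [0, 0, 0], "dr": [0, 0, 0]},
])

```text
time: 18.27
tool_pos: [0.6199, 0.1156, 0.0138]
tcp_rot: [-3.138, -0.14, -0.0]
wrist_force: [-2.2, 0.5, 4.6]
width: 0.438
```

Contact. Releasing and rising.

>>> carry_out([
  {"delta_pos": [0, 0, 0], "dr": [0, 0, 0]},
  {"delta_pos": [0, 0, 0], "dr": [0, 0, 0]},
  {"delta_pos": [0, 0, 0], "dr": [0, 0, 0]},
  {"delta_pos": [0, 0, 0], "dr": [0, 0, 0]},
  {"delta_pos": [0, 0, 0], "dr": [0, 0, 0]},
  {"delta_pos": [0, 0, -0.02], "dr": [0, 0, 0]},
  {"delta_pos": [0, 0, -0.04], "dr": [0, 0, 0]},
  {"delta_pos": [0, 0, -0.045], "dr": [0, 0, 0]},
  {"delta_pos": [0, 0, -0.03], "dr": [0, 0, 0]},
  {"delta_pos": [0, 0, 0], "dr": [0, 0, 0]},
], grip=0.85)

```text
time: 19.52
tool_pos: [0.623, 0.1161, 0.1539]
tcp_rot: [-3.138, -0.14, -0.014]
wrist_force: [0.4, 0.3, -0.6]
width: 0.854
```

```bash
python3 go.py .4383 .1054 .14 .089
```

```text
t 19.52 pos [0.623  0.1161 0.1539] xang 0.089 tilt [ 0.009   0.0013 -1.    ] F [ 0.4  0.3 -0.6] w 0.854 q6 0.06
shift [-0.1849 -0.0058  0.0139] then dr_z 0.0 min rows@.05 4
```

>>> carry_out([
  {"delta_pos": [-0.0364, -0.0012, 0], "dr": [0, 0, 0]},
  {"delta_pos": [-0.0364, -0.0012, 0], "dr": [0, 0, 0]},
  {"delta_pos": [-0.0364, -0.0012, 0], "dr": [0, 0, 0]},
  {"delta_pos": [-0.0364, -0.0012, 0], "dr": [0, 0, 0]},
  {"delta_pos": [-0.0363, -0.0012, 0], "dr": [0, 0, 0]},
  {"delta_pos": [0, 0, 0.02], "dr": [0, 0, 0]},
  {"delta_pos": [0, 0, 0], "dr": [0, 0, 0]},
  {"delta_pos": [0, 0, 0], "dr": [0, 0, 0]},
])

```text
time: 20.52
tool_pos: [0.4383, 0.1054, 0.1284]
tcp_rot: [3.138, 0.14, -0.0]
wrist_force: [1.0, -0.1, 0.3]
width: 0.849
```

```bash
python3 go.py .4383 .1054 .0105 .089;python3 - <<'E'
from m import *
t=cam("top"); crop(t,205,100,405,290,3.2,"t11.png"); s=cam("scene");crop(s,290,90,450,250,3.7,"s11.png")
st=bot.read_state();Rm=R.from_rotvec(st["tcp_rot"]).as_matrix()
for o in(-.036,.036):
    P=st["tool_pos"]+Rm@[o,0,-.004]; print((proj(s,P)-[290,90])*3.7+1.4)
print((proj(s,[[.4383,.1054,.08],[.4383,.1054,0],[.6202,.1161,.083]])-[290,90])*3.7+1.4)
E
```

```text
t 20.52 pos [0.4383 0.1054 0.1284] xang 0.089 tilt [-3.e-04 -0.e+00 -1.e+00] F [ 1.  -0.1  0.3] w 0.849 q6 0.09
shift [-0.      0.      0.1179] then dr_z -0.0 min rows@.05 3
[[208.85591951 218.00445141]]
[[259.96692044 266.59363924]]
[[231.10516572 312.91189335]
 [228.34826211 413.16739565]
 [369.80197473 464.5392943 ]]
```

View pics/t11.png

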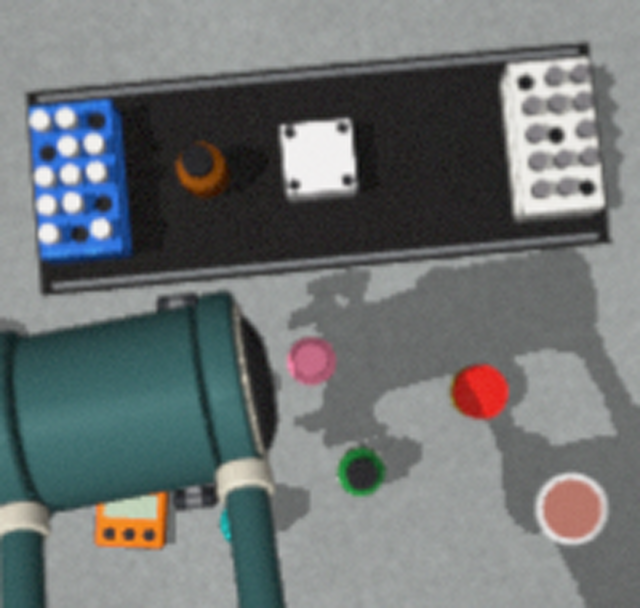

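View pics/s11.png

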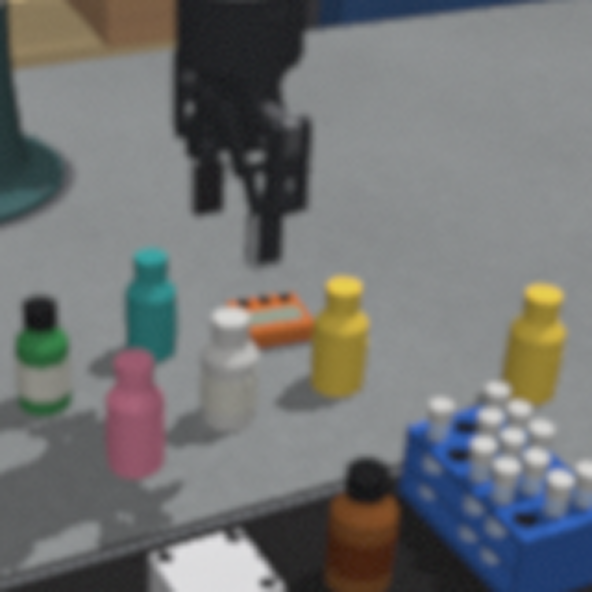

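t11 shows the amber bottle standing at (202,165). s11 shows the white bottle's cap at (231,316), against a predicted (231,313), directly below the open jaws. Descending.

>>> carry_out([
  {"delta_pos": [0.001, 0, 0.03], "dr": [0, 0, 0]},
  {"delta_pos": [0, 0, 0.03], "dr": [0, 0, 0]},
  {"delta_pos": [0, 0, 0.035], "dr": [0, 0, 0]},
  {"delta_pos": [0, 0, 0.022], "dr": [0, 0, 0]},
  {"delta_pos": [0, 0, 0], "dr": [0, 0, 0]},
  {"delta_pos": [0, 0, 0], "dr": [0, 0, 0]},
])

```text
time: 21.38
tool_pos: [0.4404, 0.1057, 0.0123]
tcp_rot: [-3.138, -0.14, -0.002]
wrist_force: [0.9, 0.1, -0.1]
width: 0.853
```

>>> carry_out([
  {"delta_pos": [0, 0, 0], "dr": [0, 0, 0]},
  {"delta_pos": [0, 0, 0], "dr": [0, 0, 0]},
  {"delta_pos": [0, 0, 0], "dr": [0, 0, 0]},
  {"delta_pos": [0, 0, 0], "dr": [0, 0, 0]},
  {"delta_pos": [0, 0, 0], "dr": [0, 0, 0]},
  {"delta_pos": [0, 0, 0], "dr": [0, 0, 0]},
  {"delta_pos": [0, 0, 0], "dr": [0, 0, 0]},
], grip=0.25, force=25)

```text
time: 22.25
tool_pos: [0.44, 0.1057, 0.0125]
tcp_rot: [-3.138, -0.14, -0.003]
wrist_force: [-1.2, -0.2, 6.6]
width: 0.441
```

```bash
python3 go.py;python3 - <<'E'
from m import *
s=cam("scene");crop(s,290,90,450,250,3.7,"s12.png")
t=cam("top");G=t["frame"].astype(int).max(2);H=hsv(t)
crop(t,245,130,290,170,14,"t12.png")
m=(H[...,0]<20)&(H[...,1]>120)&(G>60); m,ce,st=blob(m,250,130,285,170)
print(ce,st); 
E
```

```text
t 22.25 pos [0.44   0.1057 0.0125] xang 0.0891 tilt [ 1.6e-03  3.0e-04 -1.0e+00] F [-1.2 -0.2  6.6] w 0.441 q6 0.09
[267.86259542 153.76335878] [259 144  17  17 131]
```

View pics/s12.png

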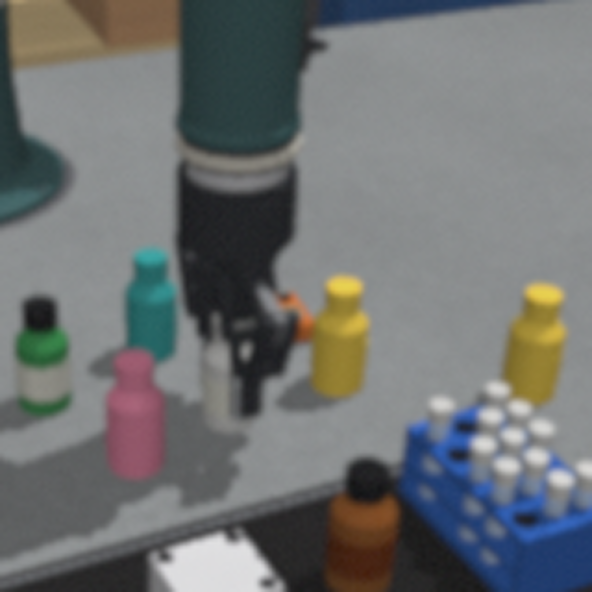

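View pics/t12.png

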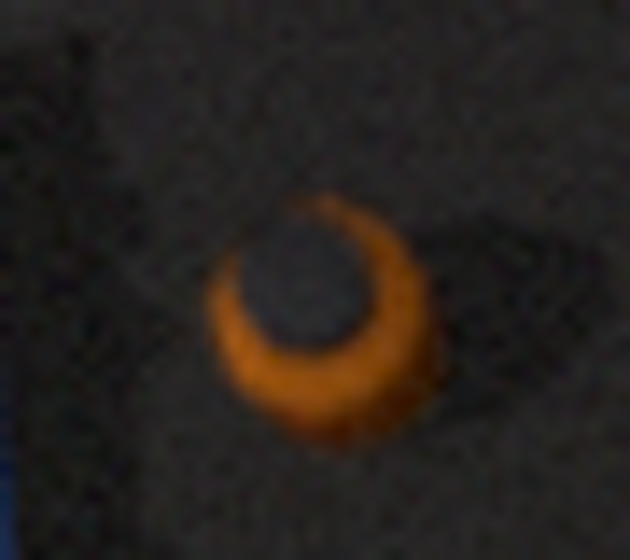

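Run:
```python
from m import *
t=cam("top"); print(plane(t,(266.3,149.75),.083))
```

```text
[[0.61921841 0.11257042 0.083     ]]
```

>>> carry_out([
  {"delta_pos": [0, 0, -0.015], "dr": [0, 0, 0]},
  {"delta_pos": [0, 0, -0.03], "dr": [0, 0, 0]},
  {"delta_pos": [0, 0, -0.045], "dr": [0, 0, 0]},
  {"delta_pos": [0, 0, -0.05], "dr": [0, 0, 0]},
  {"delta_pos": [0, 0, -0.01], "dr": [0, 0, 0]},
  {"delta_pos": [0, 0, 0], "dr": [0, 0, 0]},
])

```text
time: 23.15
tool_pos: [0.4394, 0.1056, 0.1621]
tcp_rot: [-3.138, -0.14, -0.003]
wrist_force: [0.7, -0.5, -1.0]
width: 0.44
```

```bash
python3 go.py .637 -.0708 .16 .089
```

```text
t 23.15 pos [0.4394 0.1056 0.1621] xang 0.089 tilt [ 1.9e-03  4.0e-04 -1.0e+00] F [ 0.7 -0.5 -1. ] w 0.44 q6 0.09
shift [0.1811 0.1932 0.0021] then dr_z 0.0 min rows@.05 6
```

Amber is at (0.619, 0.113), about 92 mm from the block centre. Faces-midway is 93 mm, so that is good. Carrying the white bottle to its place.

>>> carry_out([
  {"delta_pos": [0.0259, 0.0275, 0], "dr": [0, 0, 0]},
  {"delta_pos": [0.0259, 0.0275, 0], "dr": [0, 0, 0]},
  {"delta_pos": [0.0259, 0.0275, 0], "dr": [0, 0, 0]},
  {"delta_pos": [0.0259, 0.0275, 0], "dr": [0, 0, 0]},
  {"delta_pos": [0.0259, 0.0275, 0], "dr": [0, 0, 0]},
  {"delta_pos": [0.0259, 0.0275, 0], "dr": [0, 0, 0]},
  {"delta_pos": [0.0259, 0.0275, 0], "dr": [0, 0, 0]},
  {"delta_pos": [0, 0, 0], "dr": [0, 0, 0]},
])

```text
time: 24.15
tool_pos: [0.6367, -0.0717, 0.158]
tcp_rot: [-3.138, -0.137, 0.006]
wrist_force: [-0.8, 0.1, -1.0]
width: 0.438
```

>>> carry_out([
  {"delta_pos": [0, 0, 0.05], "dr": [0, 0, 0]},
  {"delta_pos": [0, 0, 0.05], "dr": [0, 0, 0]},
  {"delta_pos": [0, 0, 0], "dr": [0, 0, 0]},
  {"delta_pos": [0, 0, 0], "dr": [0, 0, 0]},
])

```text
time: 24.65
tool_pos: [0.6367, -0.0697, 0.0616]
tcp_rot: [-3.138, -0.14, 0.001]
wrist_force: [0.6, -0.0, -0.0]
width: 0.437
```

```bash
python3 go.py .637 -.0705 .0155 .089;python3 - <<'E'
from m import *
s=cam("scene");crop(s,220,100,475,330,2.6,"s13.png")
E
```

```text
t 24.65 pos [ 0.6367 -0.0697  0.0616] xang 0.0894 tilt [-5.e-04  1.e-04 -1.e+00] F [ 0.6 -0.  -0. ] w 0.437 q6 -0.24
shift [0.0003 0.0008 0.0461] then dr_z 0.0004 min rows@.05 1
```

View pics/s13.png

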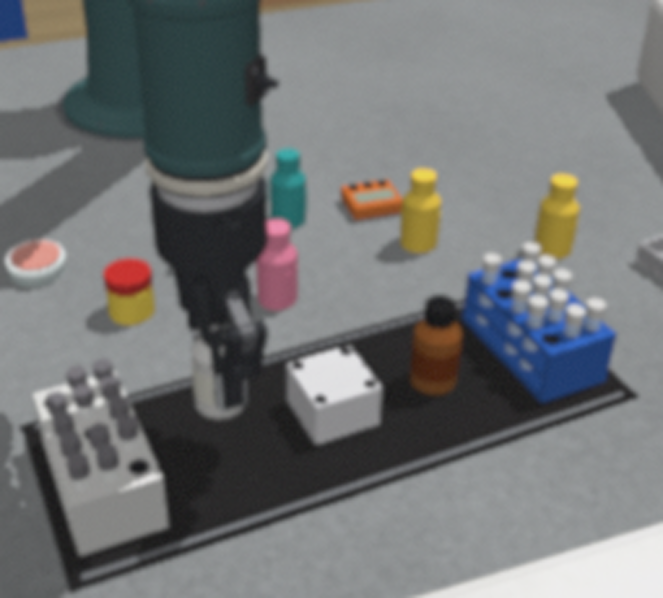

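s13 shows the white bottle held upright at (218,380), between the white rack and the block. Lowering slowly.

>>> carry_out([
  {"delta_pos": [0.0003, 0.0008, 0.02], "dr": [0, 0, 0]},
  {"delta_pos": [0, 0, 0.016], "dr": [0, 0, 0]},
  {"delta_pos": [0, 0, 0.006], "dr": [0, 0, 0]},
  {"delta_pos": [0, 0, 0.002], "dr": [0, 0, 0]},
  {"delta_pos": [0, 0, 0.001], "dr": [0, 0, 0]},
  {"delta_pos": [0, 0, 0.0005], "dr": [0, 0, 0]},
  {"delta_pos": [0, 0, 0], "dr": [0, 0, 0]},
  {"delta_pos": [0, 0, 0], "dr": [0, 0, 0]},
])

```text
time: 25.7
tool_pos: [0.6374, -0.0709, 0.0161]
tcp_rot: [3.138, 0.14, 0.001]
wrist_force: [0.5, 0.2, -0.7]
width: 0.437
```

>>> carry_out([
  {"delta_pos": [0, 0, 0.0005], "dr": [0, 0, 0]},
  {"delta_pos": [0, 0, 0], "dr": [0, 0, 0]},
])

```text
time: 25.95
tool_pos: [0.6374, -0.0709, 0.0156]
tcp_rot: [3.138, 0.14, 0.001]
wrist_force: [-0.6, -0.3, 0.0]
width: 0.436
```

>>> carry_out([
  {"delta_pos": [0, 0, 0.0005], "dr": [0, 0, 0]},
  {"delta_pos": [0, 0, 0], "dr": [0, 0, 0]},
])

```text
time: 26.2
tool_pos: [0.6374, -0.0709, 0.0155]
tcp_rot: [3.138, 0.14, 0.001]
wrist_force: [-3.0, 0.1, 5.9]
width: 0.439
```

Contact. Releasing and rising.

>>> carry_out([
  {"delta_pos": [0, 0, 0], "dr": [0, 0, 0]},
  {"delta_pos": [0, 0, 0], "dr": [0, 0, 0]},
  {"delta_pos": [0, 0, 0], "dr": [0, 0, 0]},
  {"delta_pos": [0, 0, 0], "dr": [0, 0, 0]},
  {"delta_pos": [0, 0, 0], "dr": [0, 0, 0]},
  {"delta_pos": [0, 0, -0.02], "dr": [0, 0, 0]},
  {"delta_pos": [0, 0, -0.04], "dr": [0, 0, 0]},
  {"delta_pos": [0, 0, -0.045], "dr": [0, 0, 0]},
  {"delta_pos": [0, 0, -0.03], "dr": [0, 0, 0]},
  {"delta_pos": [0, 0, 0], "dr": [0, 0, 0]},
], grip=0.85)

```text
time: 27.45
tool_pos: [0.6403, -0.0713, 0.1555]
tcp_rot: [3.137, 0.14, 0.014]
wrist_force: [-0.5, -0.2, -0.1]
width: 0.854
```

>>> carry_out([
  {"delta_pos": [0, 0, 0], "dr": [0, 0, 0]},
])

```text
time: 27.58
tool_pos: [0.6369, -0.0708, 0.1499]
tcp_rot: [-3.138, -0.14, -0.0]
wrist_force: [1.5, 0.4, -0.2]
width: 0.85
```

```bash
python3 go.py .4435 -.1036 .13 .089
```

```text
t 27.57 pos [ 0.6369 -0.0708  0.1499] xang 0.089 tilt [ 0.  0. -1.] F [ 1.5  0.4 -0.2] w 0.85 q6 -0.24
shift [-0.1955  0.0155  0.0199] then dr_z 0.0 min rows@.05 4
```

>>> carry_out([
  {"delta_pos": [-0.0391, 0.0031, 0], "dr": [0, 0, 0]},
  {"delta_pos": [-0.0391, 0.0031, 0], "dr": [0, 0, 0]},
  {"delta_pos": [-0.0391, 0.0031, 0], "dr": [0, 0, 0]},
  {"delta_pos": [-0.0391, 0.0031, 0], "dr": [0, 0, 0]},
  {"delta_pos": [-0.0391, 0.0031, 0], "dr": [0, 0, 0]},
  {"delta_pos": [0, 0, 0.04], "dr": [0, 0, 0]},
  {"delta_pos": [0, 0, 0], "dr": [0, 0, 0]},
  {"delta_pos": [0, 0, 0], "dr": [0, 0, 0]},
])

```text
time: 28.58
tool_pos: [0.4438, -0.1036, 0.1096]
tcp_rot: [-3.138, -0.14, 0.002]
wrist_force: [0.7, -0.4, 0.7]
width: 0.852
```

```bash
python3 go.py .4435 -.1036 .005 .089;python3 - <<'E'
from m import *
t=cam("top"); crop(t,205,100,405,290,3.2,"t14.png"); s=cam("scene");crop(s,220,110,420,300,3,"s14.png")
st=bot.read_state();Rm=R.from_rotvec(st["tcp_rot"]).as_matrix()
for o in(-.036,.036):
    P=st["tool_pos"]+Rm@[o,0,-.004]; print((proj(s,P)-[220,110])*3+1)
print((proj(s,[[.4435,-.1036,.046],[.4435,-.1036,0]])-[220,110])*3+1)
E
```

```text
t 28.57 pos [ 0.4438 -0.1036  0.1096] xang 0.0892 tilt [-1.4e-03  5.0e-04 -1.0e+00] F [ 0.7 -0.4  0.7] w 0.852 q6 -0.37
shift [-0.0003  0.      0.1046] then dr_z 0.0002 min rows@.05 3
[[125.023847   184.18213351]]
[[151.28278277 230.32215036]]
[[147.04170222 281.03540192]
 [152.88788105 328.04069494]]
```

View pics/t14.png

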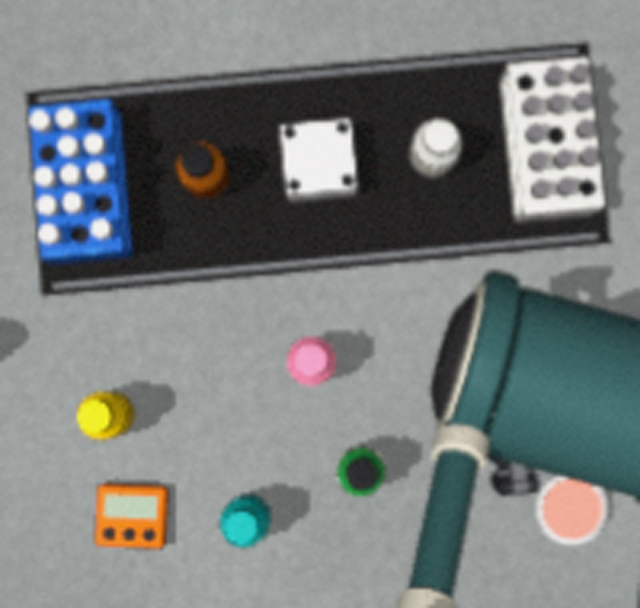

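View pics/s14.png

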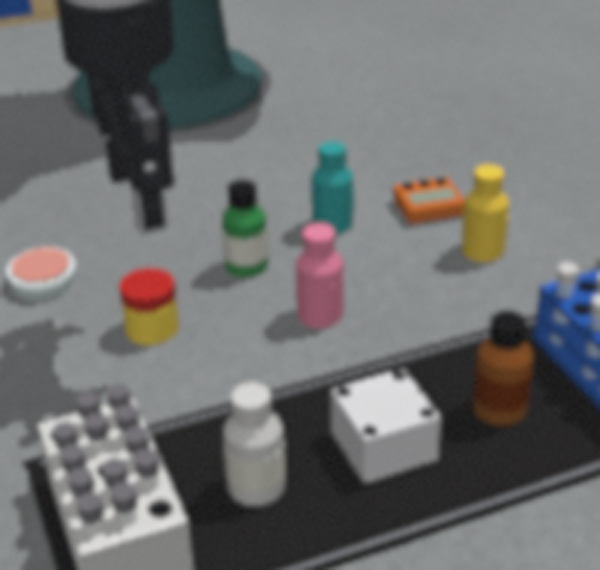

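t14 shows the white bottle standing at (437,147) and the block unmoved at (318,159). s14 shows the pot top at (148,285), against a predicted (147,281), so I nudge +1 mm in x. Descending on the pot.

>>> carry_out([
  {"delta_pos": [0.001, 0, 0.03], "dr": [0, 0, 0]},
  {"delta_pos": [0, 0, 0.03], "dr": [0, 0, 0]},
  {"delta_pos": [0, 0, 0.025], "dr": [0, 0, 0]},
  {"delta_pos": [0, 0, 0.015], "dr": [0, 0, 0]},
  {"delta_pos": [0, 0, 0.004], "dr": [0, 0, 0]},
  {"delta_pos": [0, 0, 0], "dr": [0, 0, 0]},
  {"delta_pos": [0, 0, 0], "dr": [0, 0, 0]},
])

```text
time: 29.55
tool_pos: [0.4459, -0.1039, 0.0068]
tcp_rot: [3.138, 0.14, 0.003]
wrist_force: [0.0, 0.5, 0.1]
width: 0.851
```

>>> carry_out([
  {"delta_pos": [0, 0, 0], "dr": [0, 0, 0]},
  {"delta_pos": [0, 0, 0], "dr": [0, 0, 0]},
  {"delta_pos": [0, 0, 0], "dr": [0, 0, 0]},
  {"delta_pos": [0, 0, 0], "dr": [0, 0, 0]},
  {"delta_pos": [0, 0, 0], "dr": [0, 0, 0]},
  {"delta_pos": [0, 0, 0], "dr": [0, 0, 0]},
  {"delta_pos": [0, 0, 0], "dr": [0, 0, 0]},
], grip=0.3, force=25)

```text
time: 30.42
tool_pos: [0.4452, -0.1037, 0.0064]
tcp_rot: [3.138, 0.14, 0.001]
wrist_force: [-3.3, -0.4, 6.1]
width: 0.509
```

```bash
python3 go.py;python3 - <<'E'
from m import *
s=cam("scene");crop(s,220,130,340,230,6,"s15.png")
t=cam("top");g=t["frame"].astype(int).min(2);G=t["frame"].astype(int).max(2)
m,ce,st=blob(g>195,330,130,352,150);print("white cap",ce,st,plane(t,ce,.083))
crop(t,325,125,355,158,16,"t15.png")
E
```

```text
t 30.43 pos [ 0.4452 -0.1037  0.0064] xang 0.0891 tilt [ 6.e-04 -2.e-04 -1.e+00] F [-3.3 -0.4  6.1] w 0.509 q6 -0.37
white cap [341.98611111 142.01388889] [337 138  11   9  72] [[ 0.63790156 -0.07233932  0.083     ]]
```

View pics/s15.png

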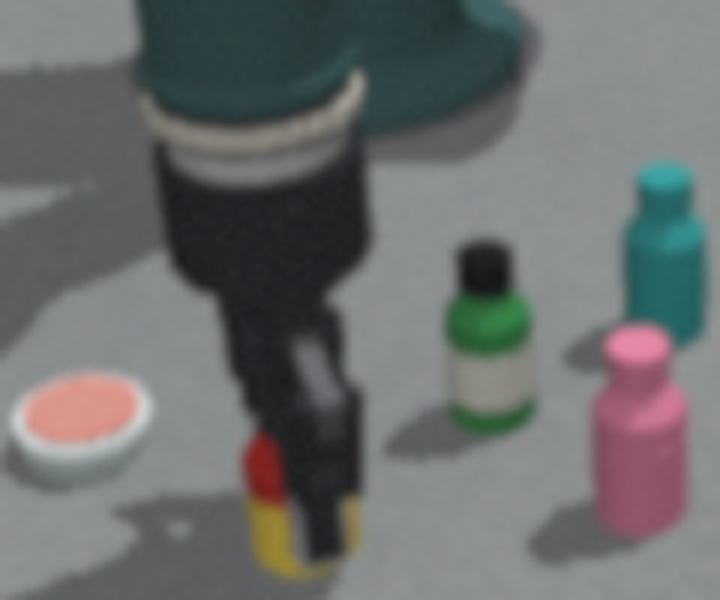

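View pics/t15.png

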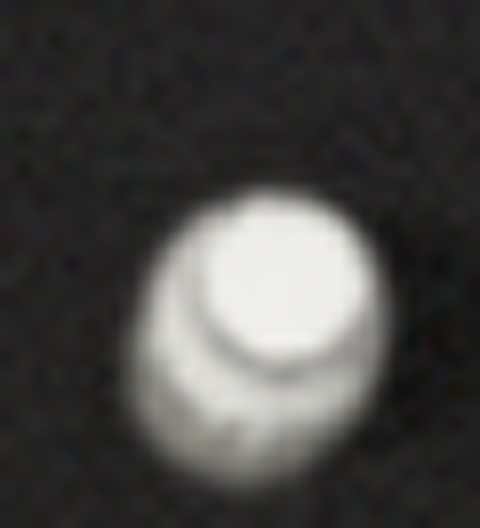

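White bottle at (0.638, −0.072), 94 mm from the block centre. The pot is gripped at 43 mm opening, and s15 shows the pads on it with the dish and green bottle untouched. Lifting.

>>> carry_out([
  {"delta_pos": [0, 0, -0.015], "dr": [0, 0, 0]},
  {"delta_pos": [0, 0, -0.03], "dr": [0, 0, 0]},
  {"delta_pos": [0, 0, -0.045], "dr": [0, 0, 0]},
  {"delta_pos": [0, 0, -0.05], "dr": [0, 0, 0]},
  {"delta_pos": [0, 0, -0.01], "dr": [0, 0, 0]},
  {"delta_pos": [0, 0, 0], "dr": [0, 0, 0]},
])

```text
time: 31.28
tool_pos: [0.4453, -0.1037, 0.1568]
tcp_rot: [3.138, 0.14, 0.003]
wrist_force: [0.3, -0.5, -0.8]
width: 0.507
```

```bash
python3 go.py .629 .0222 .156 .089
```

```text
t 31.27 pos [ 0.4453 -0.1037  0.1568] xang 0.089 tilt [ 2.2e-03 -6.0e-04 -1.0e+00] F [ 0.3 -0.5 -0.8] w 0.507 q6 -0.37
shift [ 0.1941 -0.1091  0.0008] then dr_z -0.0 min rows@.05 5
```

>>> carry_out([
  {"delta_pos": [0.0324, -0.0182, 0], "dr": [0, 0, 0]},
  {"delta_pos": [0.0324, -0.0182, 0], "dr": [0, 0, 0]},
  {"delta_pos": [0.0324, -0.0182, 0], "dr": [0, 0, 0]},
  {"delta_pos": [0.0324, -0.0182, 0], "dr": [0, 0, 0]},
  {"delta_pos": [0.0324, -0.0182, 0], "dr": [0, 0, 0]},
  {"delta_pos": [0.0324, -0.0182, 0], "dr": [0, 0, 0]},
  {"delta_pos": [0, 0, 0], "dr": [0, 0, 0]},
  {"delta_pos": [0, 0, 0.04], "dr": [0, 0, 0]},
  {"delta_pos": [0, 0, 0.03], "dr": [0, 0, 0]},
  {"delta_pos": [0, 0, 0], "dr": [0, 0, 0]},
])

```text
time: 32.52
tool_pos: [0.6237, 0.0219, 0.0807]
tcp_rot: [-3.138, -0.139, 0.017]
wrist_force: [-1.2, 0.2, -0.2]
width: 0.505
```

>>> carry_out([
  {"delta_pos": [0, 0, 0], "dr": [0, 0, 0]},
  {"delta_pos": [0, 0, 0], "dr": [0, 0, 0]},
])

```text
time: 32.78
tool_pos: [0.6299, 0.0222, 0.0876]
tcp_rot: [3.138, 0.139, 0.004]
wrist_force: [-0.6, 0.2, -1.7]
width: 0.511
```

```bash
python3 go.py .629 .0222 .0505 .089;python3 - <<'E'
from m import *
s=cam("scene");crop(s,220,130,475,330,3,"s16.png")
E
```

```text
t 32.77 pos [0.6299 0.0222 0.0876] xang 0.0887 tilt [ 0.0028 -0.     -1.    ] F [-0.6  0.2 -1.7] w 0.511 q6 -0.09
shift [-0.0009 -0.0001  0.0371] then dr_z -0.0003 min rows@.05 1
```

View pics/s16.png

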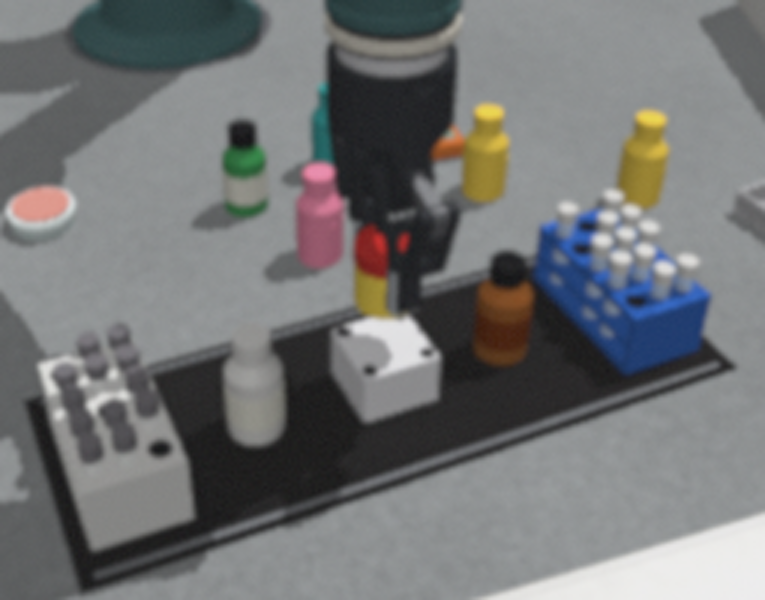

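s16 shows the pot held upright above the block top at (385,265), clear of both bottles. Lowering.

>>> carry_out([
  {"delta_pos": [0, 0, 0.015], "dr": [0, 0, 0]},
  {"delta_pos": [0, 0, 0.012], "dr": [0, 0, 0]},
  {"delta_pos": [0, 0, 0.004], "dr": [0, 0, 0]},
  {"delta_pos": [0, 0, 0.002], "dr": [0, 0, 0]},
  {"delta_pos": [0, 0, 0], "dr": [0, 0, 0]},
  {"delta_pos": [0, 0, 0], "dr": [0, 0, 0]},
])

```text
time: 33.58
tool_pos: [0.6292, 0.0224, 0.0532]
tcp_rot: [3.138, 0.14, 0.001]
wrist_force: [0.5, -0.8, -1.0]
width: 0.502
```

```bash
python3 go.py .629 .0222 .0505 .089;python3 - <<'E'
from m import *
s=cam("scene");crop(s,310,190,390,280,6.5,"s17.png")
E
```

```text
t 33.58 pos [0.6292 0.0224 0.0532] xang 0.089 tilt [ 8.e-04  0.e+00 -1.e+00] F [ 0.5 -0.8 -1. ] w 0.502 q6 -0.09
shift [-0.0002  0.0002  0.0027] then dr_z -0.0 min rows@.05 1
```

View pics/s17.png

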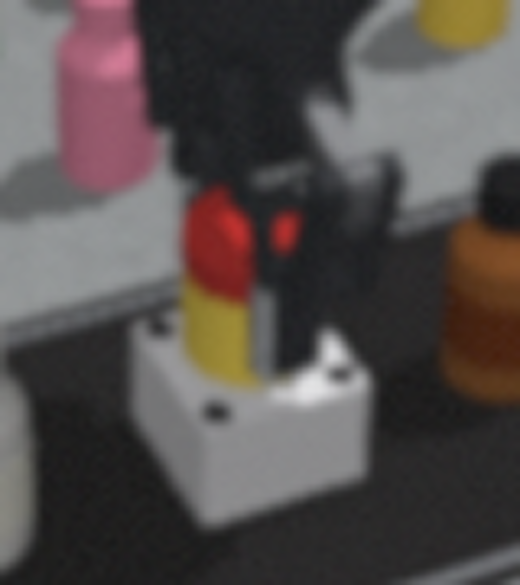

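>>> carry_out([
  {"delta_pos": [0, 0, 0.001], "dr": [0, 0, 0]},
  {"delta_pos": [0, 0, 0.001], "dr": [0, 0, 0]},
  {"delta_pos": [0, 0, 0.0005], "dr": [0, 0, 0]},
  {"delta_pos": [0, 0, 0], "dr": [0, 0, 0]},
])

```text
time: 34.12
tool_pos: [0.6287, 0.0224, 0.0502]
tcp_rot: [-3.138, -0.14, 0.0]
wrist_force: [-0.1, -0.1, -0.7]
width: 0.507
```

>>> carry_out([
  {"delta_pos": [0, 0, 0.0005], "dr": [0, 0, 0]},
  {"delta_pos": [0, 0, 0], "dr": [0, 0, 0]},
])

```text
time: 34.38
tool_pos: [0.6288, 0.0224, 0.0497]
tcp_rot: [3.138, 0.14, -0.0]
wrist_force: [-0.0, 0.1, -1.4]
width: 0.506
```

>>> carry_out([
  {"delta_pos": [0, 0, 0.0005], "dr": [0, 0, 0]},
  {"delta_pos": [0, 0, 0], "dr": [0, 0, 0]},
])

```text
time: 34.62
tool_pos: [0.6289, 0.0224, 0.0495]
tcp_rot: [-3.138, -0.14, -0.0]
wrist_force: [-1.1, 0.7, 2.2]
width: 0.509
```

Contact at +2 N. Releasing and rising.

>>> carry_out([
  {"delta_pos": [0, 0, 0], "dr": [0, 0, 0]},
  {"delta_pos": [0, 0, 0], "dr": [0, 0, 0]},
  {"delta_pos": [0, 0, 0], "dr": [0, 0, 0]},
  {"delta_pos": [0, 0, 0], "dr": [0, 0, 0]},
  {"delta_pos": [0, 0, 0], "dr": [0, 0, 0]},
  {"delta_pos": [0, 0, -0.02], "dr": [0, 0, 0]},
  {"delta_pos": [0, 0, -0.04], "dr": [0, 0, 0]},
  {"delta_pos": [0, 0, -0.045], "dr": [0, 0, 0]},
  {"delta_pos": [0, 0, -0.02], "dr": [0, 0, 0]},
  {"delta_pos": [0, 0, 0], "dr": [0, 0, 0]},
], grip=0.85)

```text
time: 35.88
tool_pos: [0.6303, 0.0224, 0.177]
tcp_rot: [3.138, 0.14, 0.008]
wrist_force: [0.5, -0.3, -1.8]
width: 0.851
```

>>> carry_out([
  {"delta_pos": [-0.03, 0.03, 0], "dr": [0, 0, 0]},
  {"delta_pos": [-0.03, 0.04, 0], "dr": [0, 0, 0]},
  {"delta_pos": [-0.03, 0.04, 0], "dr": [0, 0, 0]},
  {"delta_pos": [-0.03, 0.04, 0], "dr": [0, 0, 0]},
  {"delta_pos": [-0.03, 0.04, 0], "dr": [0, 0, 0]},
  {"delta_pos": [-0.03, 0.04, 0], "dr": [0, 0, 0]},
  {"delta_pos": [-0.03, 0.04, 0], "dr": [0, 0, 0]},
  {"delta_pos": [0, 0, 0], "dr": [0, 0, 0]},
  {"delta_pos": [0, 0, 0], "dr": [0, 0, 0]},
])

```text
time: 37.0
tool_pos: [0.4427, -0.2644, 0.1725]
tcp_rot: [-3.136, -0.138, 0.003]
wrist_force: [0.0, 0.2, 0.4]
width: 0.85
```

```bash
python3 go.py;python3 - <<'E'
from m import *
t=cam("top"); crop(t,180,100,410,290,3.2,"t18.png"); s=cam("scene");crop(s,150,130,475,330,2.4,"s18.png")
g=t["frame"].astype(int).min(2);G=t["frame"].astype(int).max(2);H=hsv(t)
m,ce,st=blob(((H[...,0]<8)|(H[...,0]>172))&(H[...,1]>180)&(H[...,2]>150),285,130,325,170);p=plane(t,ce,.089)[0];print("pot",st,p)
b=g>150; b[m]=1; b,ce,st=blob(b,270,120,340,180); bm=cv2.morphologyEx((b|m).astype(np.uint8),cv2.MORPH_CLOSE,np.ones((5,5)));print("block",wrect(t,bm,.043))
m,ce,st=blob(g>195,330,130,352,150);print("white",plane(t,ce,.083))
for nm,mk,box,z in [("green cap",G<60,(308,236,326,256),.08)]:
    m,ce,st=blob(mk,*box); print(nm,plane(t,ce,z).round(4))
E
```

```text
t 37.0 pos [ 0.4427 -0.2644  0.1725] xang 0.0879 tilt [-0.0022  0.0022 -1.    ] F [0.  0.2 0.4] w 0.85 q6 -0.68
pot [296 137  17  18 228] [0.62832606 0.02064273 0.089     ]
block ((629.4677124023438, 21.213031768798828), (59.024391174316406, 54.920745849609375), 5.069770336151123)
white [[ 0.63543443 -0.06945056  0.083     ]]
green cap [[ 0.3817 -0.0117  0.08  ]]
```

View pics/t18.png

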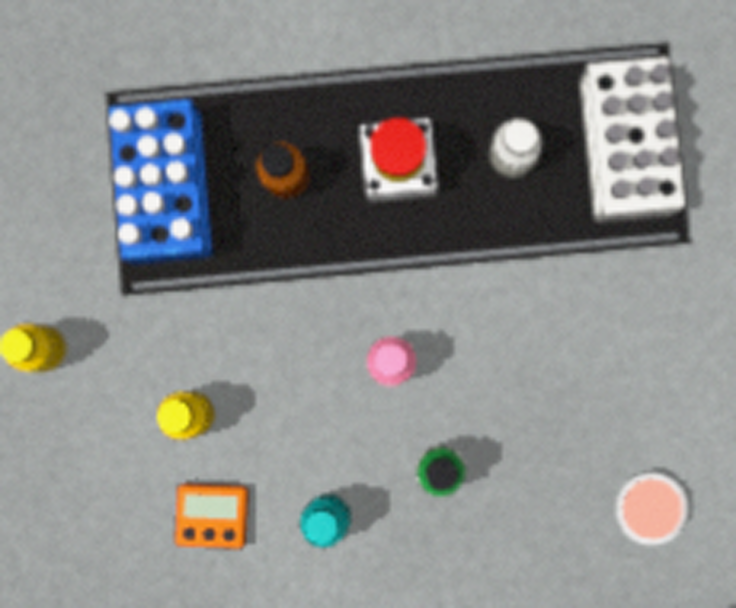

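View pics/s18.png

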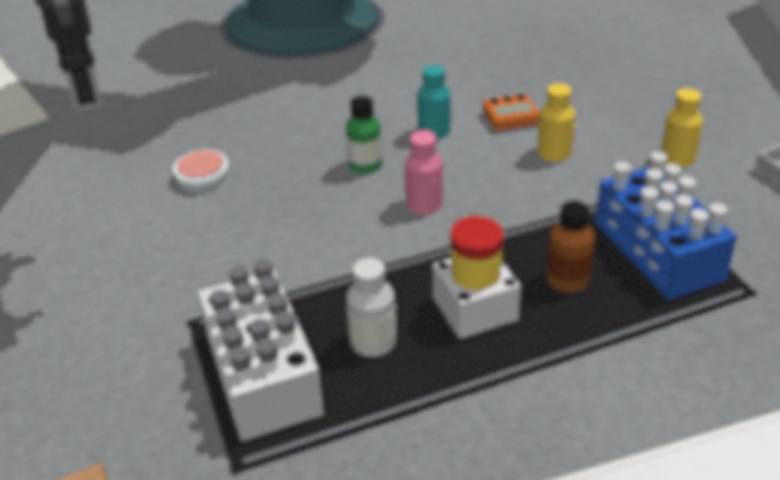

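t18 and s18 show everything upright. In t18 the pot (398,148) is centred on the block, with amber at (280,167) and white at (517,147). The green bottle, dish, timer and look-alikes are where they started. Handing in.

```bash
python3 -c "
from workcell import bot
print(bot.finish_job())"
```

```text
the job is handed in; nothing more can be done
None
```

The mat is set out as asked and the job is handed in. I placed the block first, then the amber bottle, the white bottle and the pot. Each was lowered until the wrist force showed light contact (about 2–6 N), then released before the next was fetched. It took 37 s of the 104 s allowed.

These are the last camera checks, in top-camera coordinates:

| Item | Measured | Against the goal |
|---|---|---|
| Block | (0.628, 0.021) | Mat centre (0.627, 0.022); square to the mat within about 0.5° |
| Amber bottle | 92 mm from the block centre, on the rack line | Midway is 93–95 mm |
| White bottle | 94 mm from the block centre, on the rack line | Midway is 93–95 mm |
| Pot | (0.628, 0.021) | Within about 1 mm of the block's centre |

- **Bystanders:** everything moved stood upright. The green bottle measured in the same place as before, and the dish, timer and look-alikes looked unmoved.
- **Disagreements:** the two cameras differed by about 3 mm, mostly as a shared shift, and I split the difference for the gripper positions.
- **Final readings:** a last white bottle reading came out about 4 mm closer to the block, probably because it took in part of the bottle's shoulder. I trusted the earlier one. With the pot on top, the last outline of the block measured 59 x 55 mm, so the block figures in the table come from before the pot went on. The amber bottle was measured once after placing and only looked at again at the end.

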